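# Cock the sprung clamp arm, bed the lino block, trip the trigger

## Task

Clamp the small lino block in the spring clamp bed: draw the sprung arm back by its black handle until the sear catches and holds it, bringing it up softly against the rubber buffer and never jamming it there; lay the block flat in the corner and slide it home against both fences, long side along the longer (far) fence; then push the trigger post so that the arm swings over and holds the block. Never let the arm fly back over the empty bed, and leave the other things where they are.

Things in the scene. Friction and masses are not known exactly. Their poses are not given: they have to be found in the camera images.
- jig: Clamp bed, screwed down: aluminium plate 280 (x) x 300 (y) x 12 mm, turned up to 0.3 rad. Origin at the centre of its underside, x away from the robot, y left. 'bed (x, y, z)' below is this frame in mm. Two low steel fences at its far left corner, a sprung arm, and a latch (sear, buffer, trigger post) at its near right. A block at home has its centre at bed (75, 60), underside at z = 12.
- corner (a point): Inner corner of the fences on the plate, bed (105, 110, 12). Far fence: inner face at bed x = 105, from y = 0 to 124. Side fence: inner face at bed y = 110, from x = 25 to 105. Both are 14 mm wide and stand 9 mm above the plate (tops at z = 21).
- clamp_pivot (a point): Upright pivot of the arm, bed (30, -75). The steel arm is 22 mm wide, z 16 to 30, 162 mm long from here. Its spring pulls it shut with (angle + 0.9) N m: 5 N at the handle at rest, 10 to 12 N cocked; the pivot is damped, 0.5 N m s/rad. Let go before the sear has caught, it flies back.
- clamp_arm (a joint): Arm angle, rad: 0 points along bed +y, positive is swung back (cocking), direction bed (-sin, cos). -0.12 at rest on the empty bed, about 0.10 on a block at home. The sear catches it at some angle from 0.62 to 0.97, not known beforehand: the striker bolt on the arm is screwed in or out. From 0.2 rad before the catch the striker pushes the sear aside: 1 to 3 N more at the handle, gone once caught.
- handle: Upright black handle on the arm, 150 mm from the pivot: round, 20 mm thick, z 40 to 82 above the table; origin on its axis at table height. Fixed to the arm; it slips round in a grip of 10 to 20 N as the arm swings.
- buffer: Black rubber buffer in the latch, 14 mm thick, lying at height 27 mm; origin under its face, bed (-57, -51). The striker meets it some 2 to 3 mm of handle travel after the catch: then 2.5 N more at the handle per mm for 4 mm, then a dead stop. Over 18 N on the buffer (bottomed) counts as jammed. Eased forward again, a caught arm rests on the sear and its pull on the hand is gone.
- rubber_tip: Rubber-tipped spindle through the arm 128 mm from the pivot, at height 20 mm; its 13 mm domed tip stands 28 mm off the arm's middle line to the clamping side. Origin on the middle line at table height. It presses on the near long side of the block with about 7 N.
- trigger_post (a point): Middle (z = 48) of the round black trigger post, 14 mm thick, z 31 to 65, on the tail of the sear, 44 mm from the sear's pivot at bed (-66, -88); at bed (-81, -129) when closed. Pushed along bed (0.94, -0.34), away from the robot, it frees the arm: 6 to 10 N and 4 to 8 mm while cocked, then 2 to 4 N up to 17 mm. It springs back by itself.
- block: The small lino block: wood with a brown carved lino face up, 60 (own x) x 100 (own y) x 23 mm high, about 0.1 kg; origin at the centre of its underside. It lies on the table left of the clamp bed, turned up to 0.5 rad. Either end may go to the side fence.
- big_block: A larger lino block, 110 x 150 x 23 mm, lying by; leave it.
- brayer: Ink roller, black 100 mm rubber roller with a wooden handle; leave it. Origin under the roller.
- ink_tin: Bare metal tin, 84 mm across, 55 mm high; leave it.
- ink_jar: Glass jar with black cap, 60 mm across, 75 mm high; leave it.
- palette_knife: Palette knife, 200 mm long; leave it.
- baren: Round hand-printing pad, 116 mm across, with a grip; leave it.
- gouge: Lino gouge with a short wooden handle, 120 mm long, lying on the clamp bed beyond the arm's pivot, by bed (115, -70); leave it.
Mind the look-alikes: they are no part of the job. Leave any red look-alike of the block alone.

How it is judged:
By the outcome, as a careful person would: the job done as asked, in the order asked, and still so for the second after the job is handed in, with the robot touching nothing.
It also fails if it takes over 72 s, if anything falls off the work surface, if the arm or the gripper's body presses on something with over 40 N, if the wrist force passes 120 N, or if a joint passes its speed limit or range.

## Robot

A 7-joint arm with a two-finger parallel gripper is mounted at the origin on the work surface. World frame = base frame: x ahead of the robot, y to its left, z up, the work surface at z = 0. Lengths are in m, angles in rad, forces in N, time in s.
With the tool pointing down it reaches from about 0.4 to 0.85 m from the base axis. Payload 4.5 kg.
Tool frame: the origin (TCP) lies between the finger pads; the fingertips stand bot.tips_ahead ahead of it and the grasp point (between the pads) lies 2 mm behind it (bot.tips_ahead is the distance from the TCP to the fingertips, in m); z points along the fingers, y is the direction in which the jaws open and shut (so a half turn about z gives the same grasp; the last joint's range is limited). The gripper opens to 88 mm and grips with 3 to 60 N. Pads are 18 mm wide; open, the fingers measure 123 mm over their backs; the gripper's body (75 mm by 187 mm) begins 45 mm behind the grasp point.
Start: joints at [-1.173, 0.689, -0.195, 1.565, 0.157, 0.902, -0.215], TCP at [0.222, 0.584, 0.223] pointing down, gripper open.
Joint ranges: [-3.01, 3.01], [-0.46, 2.08], [-1.47, 1.51], [0.13, 2.56], [-1, 4.14], [0.04, 2.09], [-2.66, 2.66]. Speed limits (rad/s): [2.57, 2.57, 3.14, 3.14, 3.14, 3.14, 3.14].

## Interface

Orientations are given as a unit quaternion [w, x, y, z].
In Python, from workcell import bot, viewer gives the robot as it stands.
- The arm moves only by the shell command python3 -m jog 'ROWS'. ROWS is JSON, a list that holds one entry, the list of rows, each a list of 5 numbers: the shift along the tool's x, y, z in cm, then the turn about the tool's z in degrees, then the gripper's target within -1 to 1 (fully open at 1, half-way at 0, shut at -1). A call has 1 to 8 rows; each row is the pose to reach, as a shift and turn from the pose commanded when the call began, along the tool's axes at that moment; what a row does not reach only later rows make up. A row lasts 1/12 s, in which the tool goes at most 41.7 mm and 7.16 degrees, less where a joint would pass 70% of its speed; a pose out of reach is approached as far as the arm can. A call with a gripper value outside its range is refused whole. The fingers move at their own pace and stop on an object; the grip force is fixed at half the most. Time passes only in rows, so rows that repeat a pose let the fingers close. It gives the time, the measured TCP pose, the force and the opening at its end, in the units of the state.
- bot.state(): the state, without advancing time (a new reading comes with each control period).
- viewer.camera(name): name is "side" or "top"; returns a dict with "image" (480x640x3 uint8, red, green, blue), "fx", "fy", "cx", "cy" (pixels), "pose" (4x4, takes a point from camera to world coordinates). Camera axes: x right, y up, looking along -z (the intrinsics and any distortion apply to the point x, -y, -z); pixel columns grow to the right and rows downward; lengths in m; the calibration is good to about 2 mm. A picture is of the moment at which its call begins. There is no depth.
- bot.finish_job(): hands the job in, once; it reports no verdict.
The state is a dict: "time": time; "joint_positions": joint angles; "dq": joint speeds; "joint_torque": joint torques, N m; "position": TCP position; "tool_rot": TCP orientation; "force": force on the tool from outside, world axes, zero at the start; "wrist_torque": the same for the moment, N m; "grip_width": opening from 0.0 (shut) to 1.0 (fully open).
Only numpy, scipy, OpenCV 4.12 (cv2) and the standard library are available. Lean on these libraries where they do the work, as an engineer would, in place of code of your own. Each camera call takes 0.05 s, during which the arm holds its last target.

## Working session

There is one attempt and no reset: what is moved stays moved. The work goes in short steps, Python scripts to look and compute and a shell command to move; the robot and the scene stay as the last step left them, time stands still between calls to the robot, and variables do not carry over. Pictures are saved under pics/ and viewed, and the job is handed in when it is done.

```bash
ls; mkdir -p pics; python3 - <<'E'
from workcell import bot, viewer
import cv2,numpy as np
np.set_printoptions(precision=4,suppress=True)
print(bot.state(), bot.tips_ahead)
for n in("side","top"):
    c=viewer.camera(n); cv2.imwrite(f"pics/{n}0.png",c["image"][:,:,::-1]); print({k:v for k,v in c.items() if k!="image"})
E
```

```text
pics
{'time': 0.0, 'joint_positions': array([-1.1732,  0.69  , -0.1945,  1.5663,  0.1573,  0.9025, -0.2151]), 'dq': array([-0.0006,  0.    , -0.0006, -0.0003, -0.0003, -0.0017,  0.0003]), 'joint_torque': array([  0.001 , -52.7576,  -1.2671, -15.3425,  -0.0527,   0.0064,
         0.0002]), 'position': array([0.2222, 0.5835, 0.2226]), 'tool_rot': array([-0.0001,  0.1809,  0.9835, -0.0009]), 'force': array([-0.7648, -0.0591, -1.089 ]), 'wrist_torque': array([-0.0008, -0.0024, -0.0101]), 'grip_width': 0.9997655398454572} 0.017
{'fx': 557.24006159944, 'fy': 557.24006159944, 'cx': 313.00908473783284, 'cy': 244.26968998103433, 'pose': array([[-0.9787,  0.1088, -0.1743,  0.2826],
       [-0.2041, -0.6104,  0.7653,  1.1012],
       [-0.0231,  0.7846,  0.6196,  0.965 ],
       [ 0.    ,  0.    ,  0.    ,  1.    ]])}
{'fx': 459.57370086444485, 'fy': 459.57370086444485, 'cx': 316.2787137686829, 'cy': 242.45338763865283, 'pose': array([[-0.029 ,  0.9963, -0.0813,  0.4393],
       [-0.9996, -0.0295, -0.0051, -0.0198],
       [-0.0075,  0.0811,  0.9967,  1.0968],
       [ 0.    ,  0.    ,  0.    ,  1.    ]])}
```

View pics/side0.png

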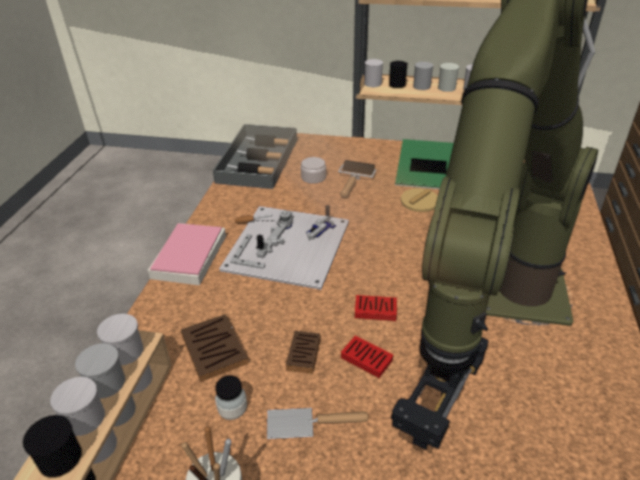

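View pics/top0.png

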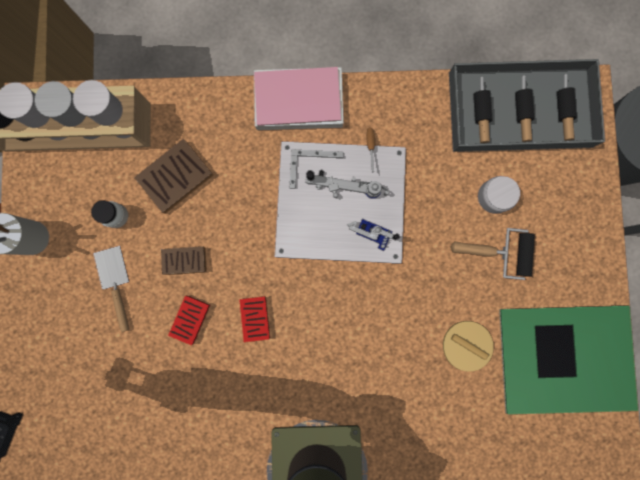

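```bash
cat > h.py <<'E'
import numpy as np,cv2
from workcell import bot,viewer
np.set_printoptions(precision=4,suppress=True)
def ray(c,u,v):
    d=np.array([(u-c["cx"])/c["fx"],-(v-c["cy"])/c["fy"],-1.0]); P=c["pose"]
    return P[:3,3],P[:3,:3]@d
def onz(c,u,v,z):
    o,d=ray(c,u,v); return o+d*(z-o[2])/d[2]
def proj(c,p):
    P=c["pose"]; q=P[:3,:3].T@(np.asarray(p)-P[:3,3])
    return np.array([c["cx"]+c["fx"]*q[0]/-q[2],c["cy"]-c["fy"]*q[1]/-q[2]])
def tri(c1,a,c2,b):
    A=[];B=[]
    for c,(u,v) in((c1,a),(c2,b)):
        o,d=ray(c,u,v); d/=np.linalg.norm(d); M=np.eye(3)-np.outer(d,d); A.append(M);B.append(M@o)
    return np.linalg.lstsq(np.vstack(A),np.hstack(B),rcond=None)[0]
E
python3 - <<'E'
from h import *
for n,(x0,y0,w,h) in {"top":(260,130,160,145),"side":(210,190,150,110)}.items():
    i=cv2.imread(f"pics/{n}0.png")[y0:y0+h,x0:x0+w]; cv2.imwrite(f"pics/{n}0z.png",cv2.resize(i,None,fx=4.0,fy=4.0,interpolation=cv2.INTER_CUBIC))
i=cv2.imread("pics/top0.png");hsv=cv2.cvtColor(i,cv2.COLOR_BGR2HSV)
m=((hsv[...,1]<40)&(hsv[...,2]>120)).astype(np.uint8)*255
m[:130]=0;m[280:]=0;m[:,:260]=0;m[:,420:]=0
cs,_=cv2.findContours(m,0,2);c=max(cs,key=cv2.contourArea);c=cv2.convexHull(c)
print(cv2.contourArea(c),cv2.approxPolyDP(c,6,True).reshape(-1,2),cv2.minAreaRect(c))
b=hsv[260,184];print(b,hsv[250:270:3,184],hsv[280,184])
E
```

```text
14473.5 [[282 142]
 [405 149]
 [400 262]
 [275 256]] ((340.6488952636719, 201.85919189453125), (126.38920593261719, 115.76017761230469), 2.8271243572235107)
[13 88 96] [[ 13  91 101]
 [ 12  90  96]
 [ 12  90  96]
 [ 12  87  97]
 [ 13  88  96]
 [ 13  88  96]
 [ 13  88  90]] [ 13 126 168]
```

View pics/top0z.png

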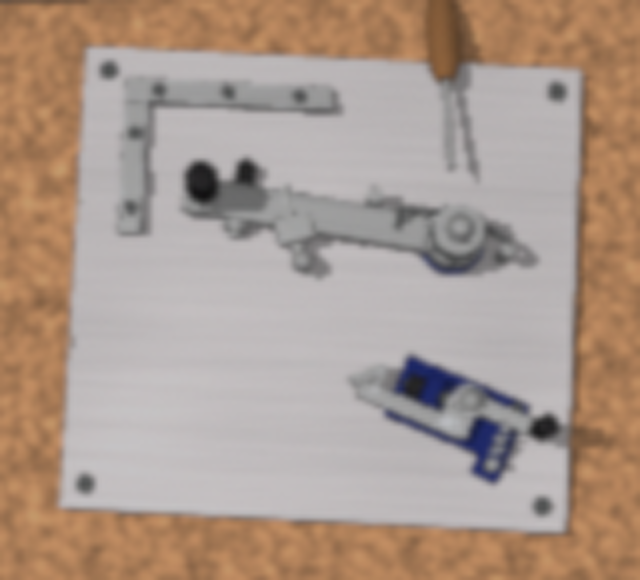

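View pics/side0z.png

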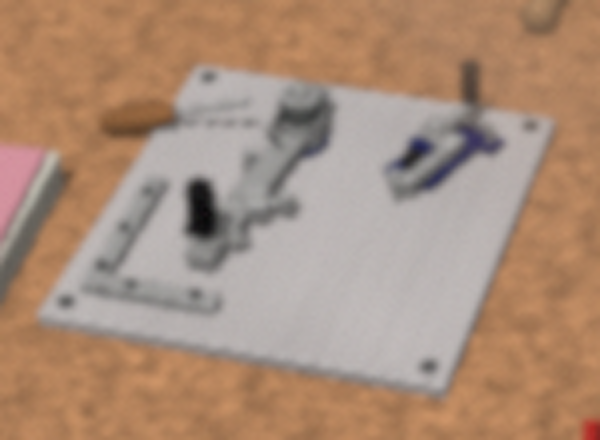

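```bash
cat >> h.py <<'E'
def fit2d(src,dst):
    src=np.asarray(src,float);dst=np.asarray(dst,float);a=src-src.mean(0);b=dst-dst.mean(0)
    th=np.arctan2((a[:,0]*b[:,1]-a[:,1]*b[:,0]).sum(),(a*b).sum());c,s=np.cos(th),np.sin(th);R=np.array([[c,-s],[s,c]])
    t=dst.mean(0)-R@src.mean(0);return th,R,t,dst-(src@R.T+t)
E
python3 - <<'E'
from h import *
top=viewer.camera("top");side=viewer.camera("side")
src=np.array([[.14,.15],[.14,-.15],[-.14,-.15],[-.14,.15]])
def corners(c,box,approx_px):
    i=c["image"][:,:,::-1].copy();hsv=cv2.cvtColor(i,cv2.COLOR_BGR2HSV)
    m=((hsv[...,1]<40)&(hsv[...,2]>120)).astype(np.uint8)*255
    z=np.zeros_like(m);x0,y0,x1,y1=box;z[y0:y1,x0:x1]=m[y0:y1,x0:x1]
    cs,_=cv2.findContours(z,0,1);cc=max(cs,key=cv2.contourArea).reshape(-1,2).astype(float)
    q=[np.array(a,float) for a in approx_px];L=[]
    for k in range(4):
        a,b=q[k],q[(k+1)%4];d=(b-a)/np.linalg.norm(b-a);n=np.array([-d[1],d[0]])
        s=(cc-a)@d;e=(cc-a)@n;p=cc[(abs(e)<3)&(s>8)&(s<np.linalg.norm(b-a)-8)]
        vx,vy,x,y=cv2.fitLine(p.astype(np.float32),cv2.DIST_HUBER,0,.01,.01).ravel();L.append(np.cross([x,y,1],[x+vx,y+vy,1]))
    o=[]
    for k in range(4):
        p=np.cross(L[k-1],L[k]);o.append(p[:2]/p[2])
    return np.array(o)
ct=corners(top,(260,130,420,280),[[282,142],[405,149],[400,262],[275,256]])
print(ct)
W=np.array([onz(top,*p,.012)[:2] for p in ct]);print(W,[np.linalg.norm(W[k]-W[k-1]) for k in range(4)])
th,R,t,r=fit2d(src,W);print("bed",th,t,r*1e3)
cs_=corners(side,(215,195,352,295),[[260,207],[348,221],[321,288],[220,270]])
print(cs_)
W2=np.array([onz(side,*p,.012)[:2] for p in cs_]);print(W2)
s2=src[[1,2,3,0]]
print("bed side",[x for x in fit2d(s2,W2)])
b=lambda x,y,z:np.r_[R@np.array([x,y])/1e3+t,z/1e3]
# predicted vs image
for nm,p in dict(corner=b(105,110,12),handle_top=b(30+150*np.sin(.12),-75+150*np.cos(.12),82),trig=b(-81,-129,65),pivot=b(30,-75,30),buffer=b(-57,-51,27)).items():
    print(nm,p,proj(top,p),proj(side,p))
# block
i=top["image"][:,:,::-1].copy();hsv=cv2.cvtColor(i,cv2.COLOR_BGR2HSV)
m=((hsv[...,2]<125)).astype(np.uint8)*255
z=np.zeros_like(m);z[235:285,150:220]=m[235:285,150:220]
z=cv2.morphologyEx(z,cv2.MORPH_OPEN,np.ones((3,3)))
cc=max(cv2.findContours(z,0,1)[0],key=cv2.contourArea);ra=cv2.minAreaRect(cc);bx=cv2.boxPoints(ra);print(ra,bx)
W=np.array([onz(top,*p,.023)[:2] for p in bx]);print("block",W,W.mean(0),[np.linalg.norm(W[k]-W[k-1]) for k in range(4)])
d=W[1]-W[0];print(np.degrees(np.arctan2(d[1],d[0])))
cv2.imwrite("pics/blk.png",cv2.resize(np.hstack([i[235:285,150:220],cv2.merge([z]*3)[235:285,150:220]]),None,fx=5,fy=5))
j=side["image"][:,:,::-1];cv2.imwrite("pics/blks.png",cv2.resize(j[320:385,270:350],None,fx=6,fy=6))
E
```

```text
[[281.7128 141.6293]
 [404.5697 147.735 ]
 [400.5403 262.2779]
 [275.2184 255.9825]]
[[ 0.7743  0.0621]
 [ 0.75   -0.2331]
 [ 0.4751 -0.2113]
 [ 0.4986  0.0838]] [np.float64(0.2764884248829791), np.float64(0.2961759081515407), np.float64(0.27577753248772263), np.float64(0.2960454299956256)]
bed -0.07978215471323004 [ 0.6245 -0.0746] [[-1.7497 -1.6266]
 [-2.081   2.2368]
 [ 2.1091  1.663 ]
 [ 1.7216 -2.2732]]
[[260.2572 206.7096]
 [347.5622 220.3907]
 [320.1882 287.9911]
 [218.4535 269.3203]]
[[ 0.7456 -0.2277]
 [ 0.4745 -0.2035]
 [ 0.4968  0.0942]
 [ 0.7737  0.0716]]
bed side [np.float64(-0.08470130492146574), array([[ 0.9964,  0.0846],
       [-0.0846,  0.9964]]), array([ 0.6227, -0.0664]), array([[-0.0039, -0.    ],
       [ 0.004 ,  0.0005],
       [ 0.0009, -0.0008],
       [-0.0011,  0.0003]])]
corner [0.738  0.0267 0.012 ] [296.7827 155.9516] [236.7389 260.0677]
handle_top [ 0.6782 -0.0047  0.082 ] [309.9049 173.2627] [259.2919 234.6295]
trig [ 0.5335 -0.1967  0.065 ] [397.0554 235.6566] [327.0719 204.6371]
pivot [ 0.6484 -0.1518  0.03  ] [373.2829 188.9575] [284.9625 219.5717]
buffer [ 0.5636 -0.1209  0.027 ] [361.3644 225.3584] [311.6368 229.8215]
((185.89138793945312, 260.1534729003906), (25.896411895751953, 49.20905303955078), 86.633544921875) [[160.569  248.6724]
 [209.6931 245.7828]
 [211.2138 271.6345]
 [162.0897 274.5242]]
block [[0.5231 0.3516]
 [0.5265 0.2361]
 [0.4658 0.2331]
 [0.4624 0.3481]] [0.4945 0.2922] [np.float64(0.06077421933743418), np.float64(0.11560062144544203), np.float64(0.06074398928605762), np.float64(0.1150696963307717)]
-88.31800089042126
```

View pics/blk.png

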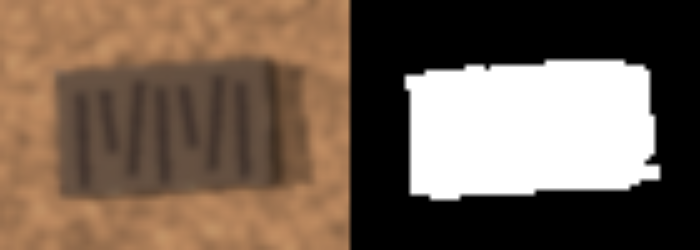

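View pics/blks.png

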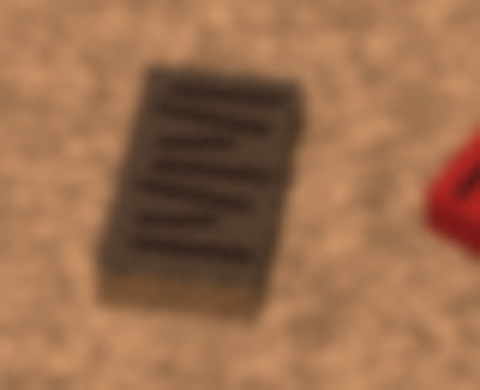

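```bash
python3 - <<'E'
from h import *
top=viewer.camera("top");side=viewer.camera("side")
T=np.array([[109,69],[557,91],[542,506],[85,483]])/4+[260,130]-.375
S=np.array([[66,301],[208,77],[530,125],[428,366]])/4+[210,190]-.375
# refine by dark centroid
def ref(c,p,r=3):
    g=cv2.cvtColor(c["image"],cv2.COLOR_RGB2GRAY).astype(float);x,y=np.round(p).astype(int)
    w=g[y-r:y+r+1,x-r:x+r+1];w=np.clip(np.median(w)-8-w,0,None);Y,X=np.mgrid[y-r:y+r+1,x-r:x+r+1];return np.array([(X*w).sum(),(Y*w).sum()])/w.sum()
T=np.array([ref(top,p) for p in T]);S=np.array([ref(side,p) for p in S])
print(T,S)
for p,q in zip(T,S): print("tri",tri(top,p,side,q),"top",onz(top,*p,.013),"side",onz(side,*q,.013))
for c,P in((top,T),(side,S)):
    W=np.array([onz(c,*p,.013)[:2] for p in P]);print(W.mean(0),[np.linalg.norm(W[k]-W[k-1]) for k in range(4)])
    a=W[0]-W[1]+W[3]-W[2];print("th",np.arctan2(-a[0],a[1]), np.arctan2(*( (W[0]-W[3]+W[1]-W[2])[::-1])))
E
```

```text
[[286.7886 147.0746]
 [398.7876 152.4605]
 [395.1287 256.0919]
 [280.8682 250.4864]] [[226.0779 264.9319]
 [261.634  208.5567]
 [342.2524 220.6117]
 [316.7897 281.2082]]
tri [0.7604 0.0502 0.0113] top [0.7602 0.0501 0.013 ] side [0.7592 0.0521 0.013 ]
tri [ 0.7388 -0.2186  0.0122] top [ 0.7386 -0.2185  0.013 ] side [ 0.7383 -0.2175  0.013 ]
tri [ 0.4897 -0.1992  0.0124] top [ 0.49  -0.199  0.013] side [ 0.4893 -0.1984  0.013 ]
tri [0.5109 0.0701 0.0113] top [0.5112 0.0701 0.013 ] side [0.51   0.0719 0.013 ]
[ 0.625  -0.0743] [np.float64(0.24979569444589142), np.float64(0.26948576293399296), np.float64(0.24934955900312902), np.float64(0.2699304999335085)]
th -0.07933704431705793 -0.07895357420715678
[ 0.6242 -0.073 ] [np.float64(0.24999280575491706), np.float64(0.2704082082130755), np.float64(0.24973909671657585), np.float64(0.27108254612272026)]
th -0.07687208126736049 -0.07812890603272016
```

```bash
python3 - <<'E'
from h import *
top=viewer.camera("top");side=viewer.camera("side")
for n,c,(x0,y0,x1,y1) in(("top",top,(150,235,222,288)),("side",side,(275,322,335,382))):
    i=cv2.cvtColor(c["image"],cv2.COLOR_RGB2BGR);hsv=cv2.cvtColor(i,cv2.COLOR_BGR2HSV)
    m=((hsv[...,1]<112)&(hsv[...,2]<125)).astype(np.uint8)*255
    z=np.zeros_like(m);z[y0:y1,x0:x1]=m[y0:y1,x0:x1];z=cv2.morphologyEx(z,cv2.MORPH_CLOSE,np.ones((3,3)))
    z=cv2.morphologyEx(z,cv2.MORPH_OPEN,np.ones((5,5)))
    cc=max(cv2.findContours(z,0,1)[0],key=cv2.contourArea).reshape(-1,2)
    W=np.array([onz(c,*p,.023)[:2] for p in cc]).astype(np.float32)
    ra=cv2.minAreaRect(W*1000);print(n,ra,cv2.contourArea(cc)); 
    M=cv2.moments(z,True);u,v=M["m10"]/M["m00"],M["m01"]/M["m00"];print("centroid",onz(c,u,v,.023))
    ang=.5*np.arctan2(2*M["mu11"],M["mu20"]-M["mu02"]);p=onz(c,u,v,.023);q=onz(c,u+10*np.cos(ang),v+10*np.sin(ang),.023);print("axis deg",np.degrees(np.arctan2(*(q-p)[[1,0]])))
    cv2.imwrite(f"pics/m{n}.png",cv2.resize(np.hstack([i[y0:y1,x0:x1],cv2.merge([z]*3)[y0:y1,x0:x1]]),None,fx=5,fy=5))
E
```

```text
top ((494.9693603515625, 298.9494934082031), (98.67037963867188, 60.274391174316406), 89.90471649169922) 1011.0
centroid [0.4947 0.2992 0.023 ]
axis deg -86.65327615990066
side ((509.78375244140625, 268.73651123046875), (15.91524600982666, 15.521538734436035), 12.589020729064941) 33.5
centroid [0.5101 0.2686 0.023 ]
axis deg -158.39993655013942
```

View pics/mtop.png

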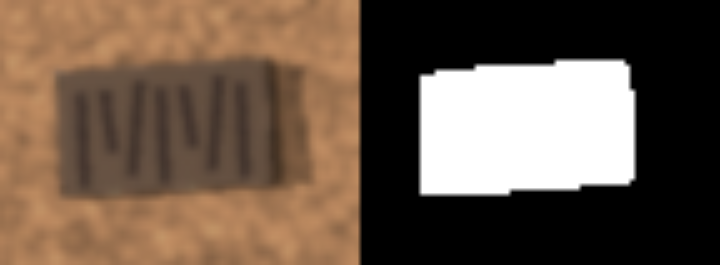

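View pics/mside.png

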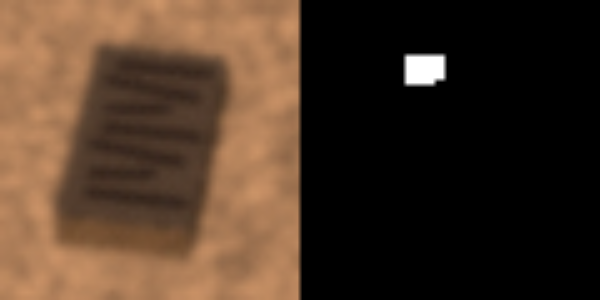

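```bash
cat >> h.py <<'E'
TH=-0.0785;T0=np.array([.6247,-.074]);RB=np.array([[np.cos(TH),-np.sin(TH)],[np.sin(TH),np.cos(TH)]])
def bed(x,y): return RB@np.array([x,y])/1e3+T0
def tobed(p): return RB.T@(np.asarray(p)[:2]-T0)*1e3
from scipy.spatial.transform import Rotation as Ro
def pose(s=None):
    s=s or bot.state();w,x,y,z=s["tool_rot"];return s["position"],Ro.from_quat([x,y,z,w]).as_matrix()
def go(xy,z,phi):
    """print row shift (cm) and turn (deg) to reach TCP xy,z with tool y at world angle phi (deg, mod 180)"""
    p,R=pose();d=R.T@(np.r_[xy,z]-p)*100;cur=np.degrees(np.arctan2(R[1,1],R[0,1]))
    t=(cur-phi+90)%180-90
    print("shift cm",d.round(2),"turn",round(t,1),"cur phi",round(cur,1),"bed",tobed(p).round(1),"z",p[2].round(4))
def rep():
    s=bot.state();p,R=pose(s);f=s["force"];fb=RB.T@f[:2]
    print("t",round(s["time"],2),"bed",tobed(p).round(1),"z",p[2].round(4),"phi",round(np.degrees(np.arctan2(R[1,1],R[0,1])),1),"Fbed",fb.round(1),f[2].round(1),"grip",round(s["grip_width"]*88,1),"q",s["joint_positions"].round(2))
E
python3 - <<'E'
from h import *
top=viewer.camera("top");side=viewer.camera("side")
print("handle tri",tri(top,(310,175),side,(260,236)))
print(bed(47.96,73.92))
go(bed(47.96,73.92),.15,-11.4); rep()
E
```

```text
handle tri [ 0.6759 -0.0047  0.0777]
[ 0.6783 -0.0041]
shift cm [-63.53 -38.75   7.35] turn 80.6 cur phi 69.2 bed [-452.7  624.5] z 0.2234
t 0.5 bed [-452.7  624.5] z 0.2234 phi 69.2 Fbed [-0.1 -0.6] 0.6 grip 88.0 q [-1.17  0.69 -0.19  1.57  0.16  0.9  -0.22]
```

```bash
python3 -m jog '[[[-25,-15,0,40,1],[-25,-15,0,40,1],[-25,-15,0,40,1],[-25,-15,0,40,1],[-25,-15,0,40,1],[-25,-15,0,40,1],[-25,-15,0,40,1],[-25,-15,0,40,1]]]'; python3 - <<'E'
from h import *
go(bed(47.96,73.92),.15,-11.4); rep()
E
```

```text
time: 1.17
position: [0.4097, 0.3453, 0.2237]
tool_rot: [0.004, 0.513, 0.859, -0.002]
force: [0.6, -0.7, 0.7]
grip_width: 1.0
shift cm [-43.45   7.07   7.71] turn 39.7 cur phi 28.3 bed [-247.3  401.2] z 0.2237
t 1.17 bed [-247.3  401.2] z 0.2237 phi 28.3 Fbed [ 0.7 -0.7] 0.7 grip 88.0 q [-0.78  0.57 -0.02  1.84  0.03  0.73 -0.32]
```

```bash
python3 -m jog '[[[-43.4,7.1,3,39.7,1],[-43.4,7.1,3,39.7,1],[-43.4,7.1,3,39.7,1],[-43.4,7.1,3,39.7,1],[-43.4,7.1,3,39.7,1],[-43.4,7.1,3,39.7,1],[-43.4,7.1,3,39.7,1],[-43.4,7.1,3,39.7,1]]]';  python3 - <<'E'
from h import *
go(bed(47.96,73.92),.13,-11.4); rep()
E
```

```text
time: 1.83
position: [0.6105, 0.0933, 0.2007]
tool_rot: [-0.0, 0.769, 0.639, 0.0]
force: [0.5, 0.9, -0.2]
grip_width: 1.002
shift cm [-8.33  8.45  7.07] turn 0.9 cur phi -10.5 bed [-27.3 165.6] z 0.2007
t 1.83 bed [-27.3 165.6] z 0.2007 phi -10.5 Fbed [0.4 0.9] -0.2 grip 88.2 q [-0.3   0.71  0.13  1.62 -0.12  0.82 -0.3 ]
```

```bash
python3 -m jog '[[[-8.3,8.4,5,0.9,1],[-8.3,8.4,7,0.9,1],[-8.3,8.4,7,0.9,1],[-8.3,8.4,7,0.9,1],[-8.3,8.4,7,0.9,1],[-8.3,8.4,7,0.9,1]]]';  python3 - <<'E'
from h import *
go(bed(47.96,73.92),.066,-11.4); rep()
top=viewer.camera("top");side=viewer.camera("side")
i=top["image"][120:290,250:430,::-1];j=side["image"][170:310,190:370,::-1]
cv2.imwrite("pics/a1.png",cv2.resize(np.hstack([i[:140],j]),None,fx=2.2,fy=2.2))
E
```

```text
time: 2.33
position: [0.6764, -0.0015, 0.1304]
tool_rot: [-0.001, 0.774, 0.633, -0.0]
force: [0.4, 0.2, -0.2]
grip_width: 1.002
shift cm [-0.23  0.25  6.44] turn -0.1 cur phi -11.5 bed [45.9 76.4] z 0.1304
t 2.33 bed [45.9 76.4] z 0.1304 phi -11.5 Fbed [0.4 0.2] -0.2 grip 88.2 q [-0.12  0.87  0.11  1.48 -0.12  0.8  -0.17]
```

View pics/a1.png

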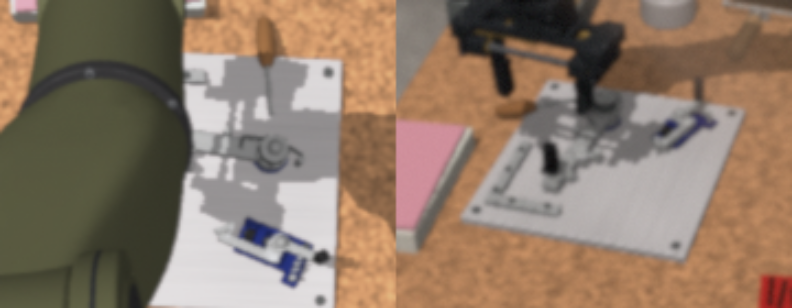

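Side view: open gripper directly over the handle (about (550,157) in the crop), nothing in the way. Descend and half-close around it.

```bash
python3 -m jog '[[[-0.2,0.25,3.2,0,1],[-0.2,0.25,6.4,0,1],[-0.2,0.25,6.4,0,0.3],[-0.2,0.25,6.4,0,-0.2],[-0.2,0.25,6.4,0,-0.4],[-0.2,0.25,6.4,0,-0.4]]]';  python3 - <<'E'
from h import *
go(bed(47.96,73.92),.066,-11.4); rep()
top=viewer.camera("top");side=viewer.camera("side")
j=side["image"][190:290,200:340,::-1]
cv2.imwrite("pics/a2.png",cv2.resize(j,None,fx=5,fy=5))
E
```

```text
time: 2.93
position: [0.6806, -0.004, 0.0695]
tool_rot: [0.001, 0.774, 0.633, 0.002]
force: [-0.1, -0.1, 0.0]
grip_width: 0.723
shift cm [-0.05 -0.23  0.35] turn 0.0 cur phi -11.4 bed [50.2 74.2] z 0.0695
t 2.93 bed [50.2 74.2] z 0.0695 phi -11.4 Fbed [-0.1 -0.1] 0.0 grip 63.6 q [-0.11  0.95  0.09  1.5  -0.12  0.69 -0.16]
```

View pics/a2.png

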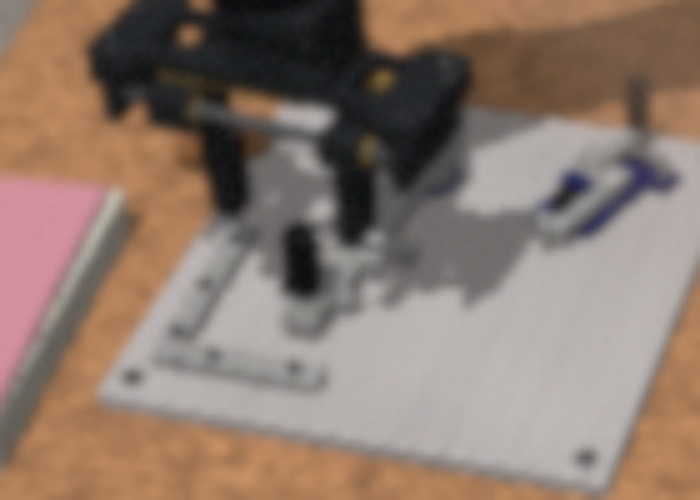

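```bash
python3 - <<'E'
from h import *
side=viewer.camera("side");top=viewer.camera("top")
p,R=pose();print(R,bot.tips_ahead)
for w in(-.032,0,.032):
  for z in (0,.017): print(w,z,p+R@[0,w,z],proj(side,p+R@[0,w,z]))
b=bed(47.96,73.92)
for z in(.04,.0525,.082):print("handle",z,proj(side,[*b,z]))
E
```

```text
[[ 0.1983  0.9801  0.0022]
 [ 0.9801 -0.1983  0.0002]
 [ 0.0006  0.0022 -1.    ]] 0.017
-0.032 0 [0.6483 0.0016 0.0681] [270.0227 241.4927]
-0.032 0.017 [0.6484 0.0016 0.0511] [270.4651 246.5626]
0 0 [ 0.6797 -0.0048  0.0682] [259.1872 238.7322]
0 0.017 [ 0.6797 -0.0048  0.0512] [259.7037 243.7866]
0.032 0 [ 0.7111 -0.0111  0.0682] [248.5022 236.0101]
0.032 0.017 [ 0.7111 -0.0111  0.0512] [249.0905 241.0489]
handle 0.04 [260.4908 247.2874]
handle 0.0525 [260.1072 243.611 ]
handle 0.082 [259.1856 234.7802]
```

```bash
python3 - <<'E'
from h import *
side=viewer.camera("side")
j=side["image"][215:260,225:305,::-1]
cv2.imwrite("pics/a3.png",cv2.resize(j,None,fx=10,fy=10,interpolation=cv2.INTER_CUBIC)); rep()
E
```

```text
t 3.18 bed [49.2 73.3] z 0.0678 phi -11.4 Fbed [-0.1  0.4] 0.5 grip 43.4 q [-0.11  0.95  0.09  1.51 -0.12  0.69 -0.16]
```

View pics/a3.png

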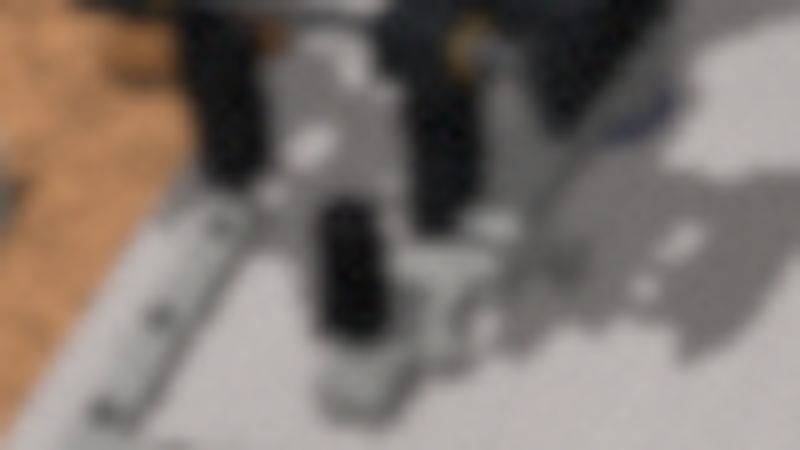

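```bash
python3 - <<'E'
from h import *
side=viewer.camera("side")
i=cv2.imread("pics/side0.png")
p=np.array([.2222,.5835,.2226]);y=np.array([.356,.935,0])
im=cv2.resize(i[330:450,370:500],None,fx=5,fy=5,interpolation=cv2.INTER_CUBIC)
for w in(-.053,0,.053):
  for z,col in((0,(0,255,0)),(.017,(255,255,0)),(-.045,(255,0,255))):
    q=proj(side,p+w*y-[0,0,z]);print(w,z,q);cv2.circle(im,tuple(int(v) for v in ((q-[370,330])*5)),3,col,-1)
cv2.imwrite("pics/a4.png",im)
E
```

```text
-0.053 0 [446.3144 399.2761]
-0.053 0.017 [444.9841 405.7871]
-0.053 -0.045 [449.9944 381.2642]
0 0 [432.9407 424.2066]
0 0.017 [431.7211 430.6744]
0 -0.045 [436.3205 406.2818]
0.053 0 [418.4245 451.2668]
0.053 0.017 [417.3396 457.6603]
0.053 -0.045 [421.437  433.5126]
```

View pics/a4.png

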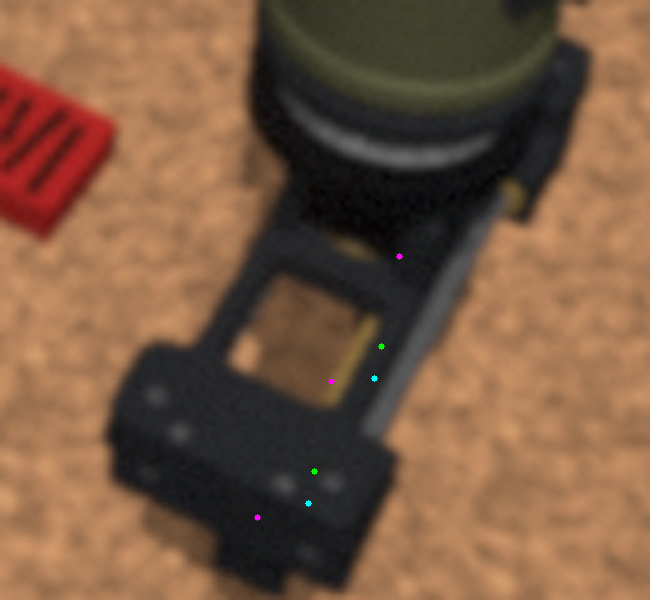

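```bash
python3 -m jog '[[[0,0,0.4,0,-0.1],[0,0,0.8,0,-0.1],[0,0,0.8,0,-0.1],[0,0,0.8,0,-0.1]]]';  python3 - <<'E'
from h import *
side=viewer.camera("side")
j=side["image"][215:260,225:305,::-1]
k=cv2.imread("pics/side0.png")[215:260,225:305]
cv2.imwrite("pics/a5.png",cv2.resize(np.vstack([j,k]),None,fx=6,fy=6,interpolation=cv2.INTER_CUBIC)); rep()
E
```

```text
time: 3.57
position: [0.6784, -0.0049, 0.058]
tool_rot: [-0.0, 0.774, 0.633, -0.0]
force: [0.7, 0.6, 0.2]
grip_width: 0.449
t 3.62 bed [48.4 73.1] z 0.0583 phi -11.4 Fbed [-0.1 -0.5] 0.1 grip 39.8 q [-0.11  0.97  0.09  1.51 -0.12  0.67 -0.16]
```

View pics/a5.png

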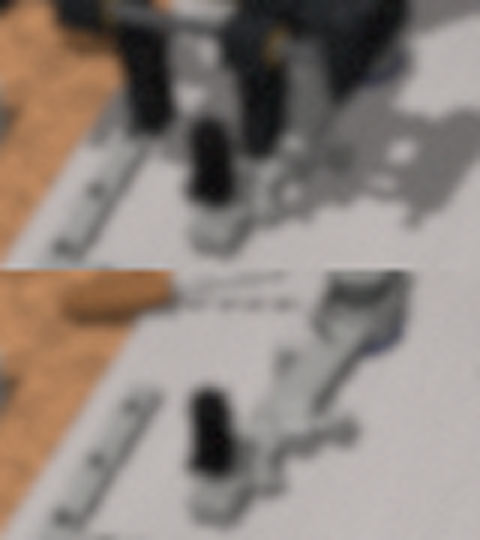

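```bash
python3 -m jog '[[[0,0,0.5,0,-0.45],[0,0,0.5,0,-0.45],[0,0,0.5,0,-0.45],[0,0,0.5,0,-0.45],[0,0,0.5,0,-0.45]]]';  python3 - <<'E'
from h import *
side=viewer.camera("side")
j=side["image"][215:260,225:305,::-1]
cv2.imwrite("pics/a6.png",cv2.resize(j,None,fx=8,fy=8,interpolation=cv2.INTER_CUBIC)); rep()
E
```

```text
time: 4.03
position: [0.679, -0.0049, 0.0538]
tool_rot: [0.0, 0.774, 0.633, 0.0]
force: [0.2, 0.5, 0.3]
grip_width: 0.271
t 4.08 bed [48.7 73.2] z 0.0538 phi -11.4 Fbed [0.2 0.4] 0.7 grip 24.1 q [-0.11  0.97  0.09  1.51 -0.12  0.67 -0.16]
```

View pics/a6.png

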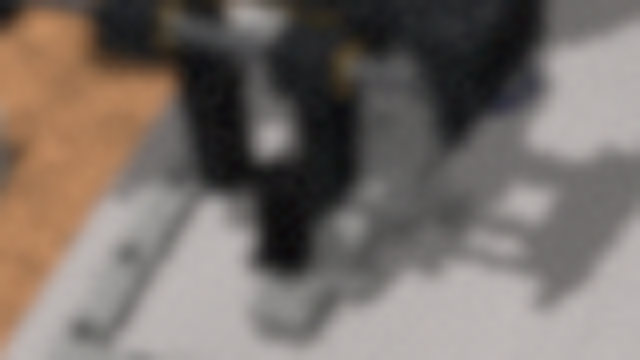

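```bash
python3 -m jog '[[[-0.02,-0.75,0,-2.9,-0.45],[-0.08,-1.5,0,-5.7,-0.45],[-0.17,-2.24,0,-8.6,-0.45],[-0.3,-2.98,0,-11.5,-0.45],[-0.3,-2.98,0,-11.5,-0.45]]]';  cat >> h.py <<'E'
def arm():
    s=bot.state();p,R=pose(s);q=tobed(p)-[30,-75];a=np.arctan2(-q[0],q[1]);f=RB.T@s["force"][:2]
    print("t",round(s["time"],2),"a_tcp",a.round(4),"r",np.linalg.norm(q).round(1),"F_tan(fwd)",round(f@[np.cos(a),np.sin(a)],2),"F_rad",round(f@[-np.sin(a),np.cos(a)],2),"Fz",s["force"][2].round(1),"phi_arm",(np.degrees(np.arctan2(R[1,1],R[0,1]))-np.degrees(TH)).round(2),"arm deg",np.degrees(a).round(2),"z",p[2].round(4),"grip",(s["grip_width"]*88).round(1))
E
python3 - <<'E'
from h import *
arm()
side=viewer.camera("side")
j=side["image"][205:265,225:305,::-1]
cv2.imwrite("pics/a7.png",cv2.resize(j,None,fx=8,fy=8,interpolation=cv2.INTER_CUBIC))
E
```

```text
time: 4.5
position: [0.6516, -0.002, 0.0544]
tool_rot: [0.002, 0.706, 0.708, 0.002]
force: [6.0, 0.3, -5.0]
grip_width: 0.276Traceback (most recent call last):
  File "<stdin>", line 2, in <module>
  File "h.py", line 37, in arm
    print("t",round(s["time"],2),"a_tcp",a.round(4),"r",np.linalg.norm(q).round(1),"F_tan(fwd)",round(f@[np.cos(a),np.sin(a)],2),"F_rad",round(f@[-np.sin(a),np.cos(a)],2),"Fz",s["force"][2].round(1),"phi_arm",(np.degrees(np.arctan2(R[1,1],R[0,1]))-np.degrees(TH)).round(2),"arm deg",np.degrees(a).round(2),"z",p[2].round(4),"grip",(s["grip_width"]*88).round(1))
                                                                                                                                                                                                                                                                                                                                           ^^^^^^^^^^^^^^^^^^^^^^^^^^
AttributeError: 'float' object has no attribute 'round'
```

```bash
sed -i 's/(s\["grip_width"\]\*88).round(1)/round(s["grip_width"]*88,1)/' h.py
python3 - <<'E'
from h import *
arm()
side=viewer.camera("side")
j=side["image"][205:265,225:305,::-1]
cv2.imwrite("pics/a7.png",cv2.resize(j,None,fx=8,fy=8,interpolation=cv2.INTER_CUBIC))
arm()
E
```

```text
t 4.5 a_tcp 0.0591 r 149.2 F_tan(fwd) 6.04 F_rad 0.37 Fz -5.0 phi_arm 4.67 arm deg 3.38 z 0.0544 grip 24.3
t 4.55 a_tcp 0.0557 r 149.1 F_tan(fwd) 6.05 F_rad -0.5 Fz -5.6 phi_arm 4.58 arm deg 3.19 z 0.0544 grip 24.2
```

View pics/a7.png

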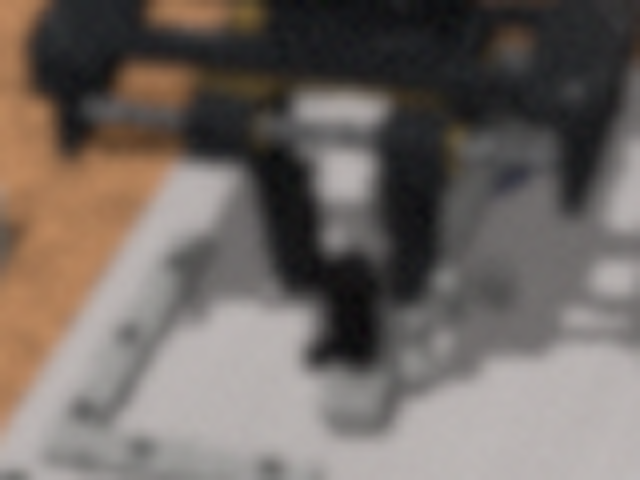

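```bash
python3 -m jog '[[[-0.02,-0.75,0,-2.9,-0.45],[-0.08,-1.5,0,-5.7,-0.45],[-0.17,-2.24,0,-8.6,-0.45],[-0.3,-2.98,0,-11.5,-0.45],[-0.47,-3.71,0,-14.3,-0.45],[-0.67,-4.43,0,-17.2,-0.45],[-0.67,-4.43,0,-17.2,-0.45]]]'; python3 -c "
from h import *
arm()"
```

```text
time: 5.13
position: [0.6088, -0.0075, 0.0546]
tool_rot: [0.003, 0.592, 0.806, 0.004]
force: [7.3, 2.2, -4.7]
grip_width: 0.28
t 5.13 a_tcp 0.3496 r 149.1 F_tan(fwd) 7.67 F_rad 0.2 Fz -4.7 phi_arm 21.9 arm deg 20.03 z 0.0546 grip 24.6
```

```bash
python3 -m jog '[[[-0.02,-0.75,0,-2.9,-0.45],[-0.08,-1.5,0,-5.7,-0.45],[-0.17,-2.24,0,-8.6,-0.45],[-0.17,-2.24,0,-8.6,-0.45],[-0.17,-2.24,0,-8.6,-0.45]]]'; python3 -c "
from h import *
arm()"; python3 -m jog '[[[-0.01,-0.45,0,-1.7,-0.45],[-0.01,-0.45,0,-1.7,-0.45],[-0.05,-0.9,0,-3.4,-0.45],[-0.05,-0.9,0,-3.4,-0.45],[-0.05,-0.9,0,-3.4,-0.45]]]'; python3 -c "
from h import *
arm()"
```

```text
time: 5.55
position: [0.5895, -0.0143, 0.0548]
tool_rot: [0.004, 0.53, 0.848, 0.005]
force: [8.5, 4.0, -4.2]
grip_width: 0.277
t 5.55 a_tcp 0.4873 r 149.1 F_tan(fwd) 9.36 F_rad 0.32 Fz -4.2 phi_arm 30.45 arm deg 27.92 z 0.0548 grip 24.4
time: 5.97
position: [0.582, -0.0178, 0.0548]
tool_rot: [0.004, 0.505, 0.863, 0.005]
force: [8.7, 5.1, -4.8]
grip_width: 0.277
t 5.97 a_tcp 0.5428 r 149.1 F_tan(fwd) 10.06 F_rad 0.69 Fz -4.8 phi_arm 33.89 arm deg 31.1 z 0.0548 grip 24.4
```

```bash
python3 -m jog '[[[0,-0.3,0,-1.1,-0.45],[0,-0.3,0,-1.1,-0.45],[0,-0.3,0,-1.1,-0.45]]]'; python3 -c "
from h import *
arm()"; python3 -m jog '[[[0,-0.3,0,-1.1,-0.45],[0,-0.3,0,-1.1,-0.45],[0,-0.3,0,-1.1,-0.45]]]'; python3 -c "
from h import *
arm()";python3 -m jog '[[[0,-0.3,0,-1.1,-0.45],[0,-0.3,0,-1.1,-0.45],[0,-0.3,0,-1.1,-0.45]]]'; python3 -c "
from h import *
arm()"
```

```text
time: 6.22
position: [0.5795, -0.0191, 0.0548]
tool_rot: [0.004, 0.496, 0.868, 0.005]
force: [8.5, 5.5, -4.4]
grip_width: 0.275
t 6.22 a_tcp 0.5617 r 149.1 F_tan(fwd) 10.06 F_rad 0.98 Fz -4.4 phi_arm 35.0 arm deg 32.18 z 0.0548 grip 24.2
time: 6.47
position: [0.577, -0.0205, 0.0548]
tool_rot: [0.004, 0.488, 0.873, 0.005]
force: [8.5, 5.3, -4.0]
grip_width: 0.277
t 6.47 a_tcp 0.581 r 149.0 F_tan(fwd) 9.98 F_rad 0.61 Fz -4.0 phi_arm 36.1 arm deg 33.29 z 0.0548 grip 24.4
time: 6.72
position: [0.5744, -0.0219, 0.0548]
tool_rot: [0.004, 0.479, 0.878, 0.005]
force: [9.0, 5.7, -3.4]
grip_width: 0.276
t 6.72 a_tcp 0.6007 r 149.1 F_tan(fwd) 10.58 F_rad 0.43 Fz -3.4 phi_arm 37.21 arm deg 34.42 z 0.0548 grip 24.3
```

```bash
python3 -m jog '[[[0,-0.2,0,-0.8,-0.45],[0,-0.2,0,-0.8,-0.45],[0,-0.2,0,-0.8,-0.45]]]'; python3 -c "
from h import *
arm()"; python3 -m jog '[[[0,-0.2,0,-0.8,-0.45],[0,-0.2,0,-0.8,-0.45],[0,-0.2,0,-0.8,-0.45]]]'; python3 -c "
from h import *
arm()"
```

```text
time: 6.97
position: [0.5728, -0.0229, 0.0548]
tool_rot: [0.004, 0.473, 0.881, 0.005]
force: [7.9, 7.0, -4.2]
grip_width: 0.277
t 6.97 a_tcp 0.613 r 149.0 F_tan(fwd) 10.33 F_rad 1.98 Fz -4.2 phi_arm 38.01 arm deg 35.12 z 0.0548 grip 24.4
time: 7.22
position: [0.5711, -0.0239, 0.0548]
tool_rot: [0.004, 0.467, 0.884, 0.005]
force: [8.3, 6.7, -5.3]
grip_width: 0.277
t 7.22 a_tcp 0.6263 r 149.0 F_tan(fwd) 10.59 F_rad 1.4 Fz -5.3 phi_arm 38.82 arm deg 35.88 z 0.0548 grip 24.4
```

```bash
python3 -m jog '[[[0,-0.2,0,-0.8,-0.45],[0,-0.2,0,-0.8,-0.45],[0,-0.2,0,-0.8,-0.45]]]' >/dev/null; python3 -c "
from h import *
arm()"; python3 -m jog '[[[0,-0.2,0,-0.8,-0.45],[0,-0.2,0,-0.8,-0.45],[0,-0.2,0,-0.8,-0.45]]]'>/dev/null; python3 -c "
from h import *
arm()"
```

```text
t 7.47 a_tcp 0.6391 r 149.0 F_tan(fwd) 10.11 F_rad 1.18 Fz -4.1 phi_arm 39.63 arm deg 36.62 z 0.0548 grip 24.0
t 7.72 a_tcp 0.6518 r 149.0 F_tan(fwd) 10.32 F_rad 1.9 Fz -4.1 phi_arm 40.43 arm deg 37.35 z 0.0548 grip 24.3
```

```bash
python3 -m jog '[[[0,-0.2,0,-0.75,-0.45],[0,-0.2,0,-0.75,-0.45],[0,-0.2,0,-0.75,-0.45]]]' >/dev/null; python3 -c "
from h import *
arm()"; python3 -m jog '[[[0,-0.2,0,-0.75,-0.45],[0,-0.2,0,-0.75,-0.45],[0,-0.2,0,-0.75,-0.45]]]'>/dev/null; python3 -c "
from h import *
arm()"
```

```text
t 7.97 a_tcp 0.6649 r 149.0 F_tan(fwd) 10.57 F_rad 0.54 Fz -4.2 phi_arm 41.18 arm deg 38.09 z 0.0548 grip 24.2
t 8.22 a_tcp 0.6749 r 148.9 F_tan(fwd) 10.58 F_rad 1.18 Fz -4.6 phi_arm 41.95 arm deg 38.67 z 0.0548 grip 24.2
```

```bash
python3 -m jog '[[[0,-0.2,0,-0.75,-0.45],[0,-0.2,0,-0.75,-0.45],[0,-0.2,0,-0.75,-0.45]]]' >/dev/null; python3 -c "
from h import *
arm()"; python3 -m jog '[[[0,-0.2,0,-0.75,-0.45],[0,-0.2,0,-0.75,-0.45],[0,-0.2,0,-0.75,-0.45]]]'>/dev/null; python3 -c "
from h import *
arm()"
```

```text
t 8.47 a_tcp 0.6866 r 148.9 F_tan(fwd) 11.61 F_rad 0.4 Fz -5.5 phi_arm 42.71 arm deg 39.34 z 0.0548 grip 24.3
t 8.72 a_tcp 0.6988 r 148.9 F_tan(fwd) 11.92 F_rad 0.94 Fz -6.0 phi_arm 43.47 arm deg 40.04 z 0.0548 grip 24.6
```

```bash
python3 -m jog '[[[0,-0.2,0,-0.75,-0.45],[0,-0.2,0,-0.75,-0.45],[0,-0.2,0,-0.75,-0.45]]]' >/dev/null; python3 -c "
from h import *
arm()"; python3 -m jog '[[[0,-0.2,0,-0.75,-0.45],[0,-0.2,0,-0.75,-0.45],[0,-0.2,0,-0.75,-0.45]]]'>/dev/null; python3 -c "
from h import *
arm()"
```

```text
t 8.97 a_tcp 0.7109 r 148.9 F_tan(fwd) 12.59 F_rad 1.57 Fz -4.4 phi_arm 44.23 arm deg 40.73 z 0.0548 grip 24.4
t 9.22 a_tcp 0.7232 r 148.9 F_tan(fwd) 11.25 F_rad 1.63 Fz -5.1 phi_arm 44.98 arm deg 41.44 z 0.0548 grip 24.1
```

```bash
python3 -m jog '[[[0,-0.2,0,-0.75,-0.45],[0,-0.2,0,-0.75,-0.45],[0,-0.2,0,-0.75,-0.45]]]' >/dev/null; python3 -c "
from h import *
arm()"; python3 -m jog '[[[0,-0.2,0,-0.75,-0.45],[0,-0.2,0,-0.75,-0.45],[0,-0.2,0,-0.75,-0.45]]]'>/dev/null; python3 -c "
from h import *
arm()"
```

```text
t 9.47 a_tcp 0.7356 r 148.8 F_tan(fwd) 13.05 F_rad 1.62 Fz -5.1 phi_arm 45.74 arm deg 42.15 z 0.0548 grip 24.6
t 9.72 a_tcp 0.7502 r 148.9 F_tan(fwd) 12.59 F_rad 1.68 Fz -4.7 phi_arm 46.5 arm deg 42.98 z 0.0548 grip 24.1
```

```bash
cat > chk.py <<'E'
from h import *
import sys
arm()
s=bot.state();f=np.linalg.norm(s["force"][:2]);sys.exit(1 if f>float(sys.argv[1]) else 0)
E
python3 -m jog '[[[0,-0.2,0,-0.75,-0.45],[0,-0.2,0,-0.75,-0.45],[0,-0.2,0,-0.75,-0.45]]]' >/dev/null; python3 chk.py 14.3 && python3 -m jog '[[[0,-0.2,0,-0.75,-0.45],[0,-0.2,0,-0.75,-0.45],[0,-0.2,0,-0.75,-0.45]]]'>/dev/null && python3 chk.py 14.3 && python3 -m jog '[[[0,-0.2,0,-0.75,-0.45],[0,-0.2,0,-0.75,-0.45],[0,-0.2,0,-0.75,-0.45]]]'>/dev/null && python3 chk.py 14.3
```

```text
t 9.97 a_tcp 0.7647 r 148.8 F_tan(fwd) 12.13 F_rad 1.56 Fz -5.0 phi_arm 47.25 arm deg 43.81 z 0.0548 grip 24.5
t 10.22 a_tcp 0.7784 r 148.9 F_tan(fwd) 12.02 F_rad 0.96 Fz -4.8 phi_arm 48.0 arm deg 44.6 z 0.0548 grip 24.0
t 10.47 a_tcp 0.792 r 148.9 F_tan(fwd) 12.68 F_rad 1.01 Fz -3.7 phi_arm 48.75 arm deg 45.38 z 0.0548 grip 24.1
```

```bash

python3 -m jog '[[[0,-0.2,0,-0.75,-0.45],[0,-0.2,0,-0.75,-0.45],[0,-0.2,0,-0.75,-0.45]]]' >/dev/null; python3 chk.py 14.3 && python3 -m jog '[[[0,-0.2,0,-0.75,-0.45],[0,-0.2,0,-0.75,-0.45],[0,-0.2,0,-0.75,-0.45]]]'>/dev/null && python3 chk.py 14.3 
```

```text
t 10.72 a_tcp 0.8057 r 148.9 F_tan(fwd) 12.33 F_rad 1.6 Fz -3.5 phi_arm 49.51 arm deg 46.17 z 0.0548 grip 24.3
t 10.97 a_tcp 0.8189 r 148.9 F_tan(fwd) 12.53 F_rad 1.57 Fz -3.4 phi_arm 50.27 arm deg 46.92 z 0.0548 grip 24.4
```

```bash

python3 -m jog '[[[0,-0.2,0,-0.75,-0.45],[0,-0.2,0,-0.75,-0.45],[0,-0.2,0,-0.75,-0.45]]]' >/dev/null; python3 chk.py 14.5 && python3 -m jog '[[[0,-0.2,0,-0.75,-0.45],[0,-0.2,0,-0.75,-0.45],[0,-0.2,0,-0.75,-0.45]]]'>/dev/null && python3 chk.py 14.5 
```

```text
t 11.22 a_tcp 0.8323 r 148.9 F_tan(fwd) 11.21 F_rad 1.41 Fz -2.9 phi_arm 51.02 arm deg 47.69 z 0.0547 grip 24.1
t 11.47 a_tcp 0.8463 r 148.9 F_tan(fwd) 11.98 F_rad 0.76 Fz -3.1 phi_arm 51.77 arm deg 48.49 z 0.0547 grip 24.3
```

```bash

python3 -m jog '[[[0,-0.2,0,-0.75,-0.45],[0,-0.2,0,-0.75,-0.45],[0,-0.2,0,-0.75,-0.45]]]' >/dev/null; python3 chk.py 14.5 && python3 -m jog '[[[0,-0.2,0,-0.75,-0.45],[0,-0.2,0,-0.75,-0.45],[0,-0.2,0,-0.75,-0.45]]]'>/dev/null && python3 chk.py 14.5 
```

```text
t 11.72 a_tcp 0.8607 r 148.9 F_tan(fwd) 11.96 F_rad 1.81 Fz -2.3 phi_arm 52.52 arm deg 49.31 z 0.0547 grip 24.5
t 11.97 a_tcp 0.8765 r 148.9 F_tan(fwd) 11.17 F_rad 2.97 Fz -1.9 phi_arm 53.27 arm deg 50.22 z 0.0547 grip 24.3
```

```bash

python3 -m jog '[[[0,-0.1,0,-0.4,-0.45],[0,-0.1,0,-0.4,-0.45]]]' >/dev/null; python3 chk.py 13.6 && python3 -m jog '[[[0,-0.1,0,-0.4,-0.45],[0,-0.1,0,-0.4,-0.45]]]'>/dev/null && python3 chk.py 13.6  && python3 -m jog '[[[0,-0.1,0,-0.4,-0.45],[0,-0.1,0,-0.4,-0.45]]]'>/dev/null && python3 chk.py 13.6
```

```text
t 12.13 a_tcp 0.8839 r 148.9 F_tan(fwd) 12.05 F_rad 1.48 Fz -2.2 phi_arm 53.68 arm deg 50.64 z 0.0547 grip 24.1
t 12.3 a_tcp 0.8919 r 148.9 F_tan(fwd) 10.27 F_rad 1.55 Fz -2.0 phi_arm 54.08 arm deg 51.1 z 0.0547 grip 24.1
t 12.47 a_tcp 0.9028 r 149.0 F_tan(fwd) 9.49 F_rad 1.93 Fz 0.3 phi_arm 54.46 arm deg 51.72 z 0.0547 grip 24.0
```

```bash

python3 -m jog '[[[0,-0.1,0,-0.4,-0.45],[0,-0.1,0,-0.4,-0.45]]]' >/dev/null; python3 chk.py 13 && python3 -m jog '[[[0,-0.1,0,-0.4,-0.45],[0,-0.1,0,-0.4,-0.45]]]'>/dev/null && python3 chk.py 13 
```

```text
t 12.63 a_tcp 0.9039 r 149.0 F_tan(fwd) 10.85 F_rad 2.3 Fz -1.1 phi_arm 54.89 arm deg 51.79 z 0.0547 grip 24.4
t 12.8 a_tcp 0.9075 r 148.9 F_tan(fwd) 12.31 F_rad 2.41 Fz -3.0 phi_arm 55.3 arm deg 51.99 z 0.0547 grip 24.1
```

```bash

python3 -m jog '[[[0,-0.1,0,-0.4,-0.45],[0,-0.1,0,-0.4,-0.45]]]' >/dev/null; python3 chk.py 14 && python3 -m jog '[[[0,0,0,0,-0.45]]]'>/dev/null && python3 chk.py 14 
python3 - <<'E'
from h import *
side=viewer.camera("side")
j=side["image"][190:290,220:350,::-1]
cv2.imwrite("pics/b1.png",cv2.resize(j,None,fx=6,fy=6,interpolation=cv2.INTER_CUBIC))
E
```

```text
t 12.97 a_tcp 0.9132 r 148.9 F_tan(fwd) 10.94 F_rad 1.6 Fz -2.4 phi_arm 55.71 arm deg 52.32 z 0.0547 grip 23.9
t 13.05 a_tcp 0.9125 r 148.8 F_tan(fwd) 11.77 F_rad 1.71 Fz -2.2 phi_arm 55.69 arm deg 52.28 z 0.0547 grip 24.2
```

View pics/b1.png

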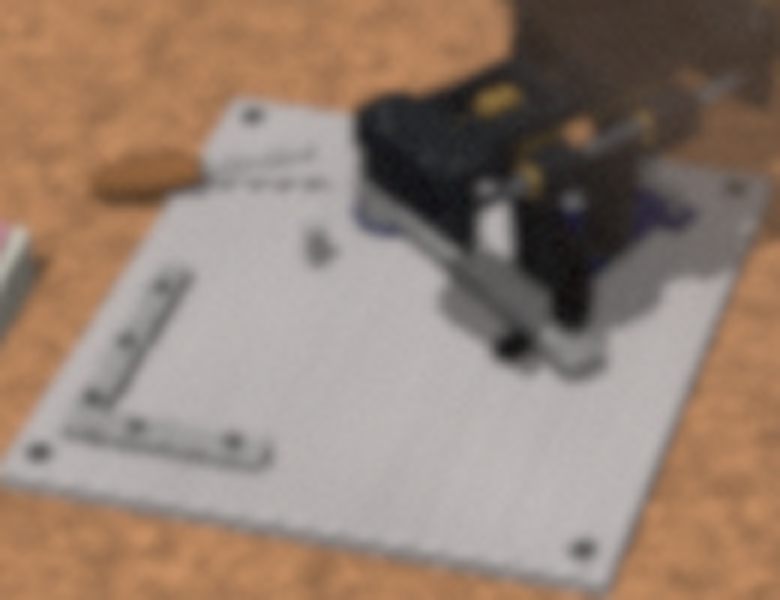

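```bash

python3 -m jog '[[[0,-0.1,0,-0.4,-0.45],[0,-0.1,0,-0.4,-0.45]]]' >/dev/null; python3 chk.py 14 && python3 -m jog '[[[0,0,0,0,-0.45]]]'>/dev/null && python3 chk.py 14 
```

```text
t 13.27 a_tcp 0.9194 r 148.9 F_tan(fwd) 11.55 F_rad 1.62 Fz -1.9 phi_arm 56.11 arm deg 52.68 z 0.0547 grip 24.0
t 13.35 a_tcp 0.919 r 148.9 F_tan(fwd) 12.32 F_rad 1.18 Fz -2.6 phi_arm 56.1 arm deg 52.65 z 0.0547 grip 24.4
```

```bash

python3 -m jog '[[[0,-0.1,0,-0.4,-0.45],[0,-0.1,0,-0.4,-0.45]]]' >/dev/null; python3 chk.py 14 && python3 -m jog '[[[0,0,0,0,-0.45]]]'>/dev/null && python3 chk.py 14 
```

```text
t 13.52 a_tcp 0.9245 r 148.8 F_tan(fwd) 11.75 F_rad 1.32 Fz -2.6 phi_arm 56.53 arm deg 52.97 z 0.0547 grip 24.1
t 13.6 a_tcp 0.9237 r 148.8 F_tan(fwd) 12.82 F_rad 1.36 Fz -2.9 phi_arm 56.51 arm deg 52.93 z 0.0547 grip 24.3
```

```bash

python3 -m jog '[[[0,-0.1,0,-0.4,-0.45],[0,-0.1,0,-0.4,-0.45]]]' >/dev/null; python3 chk.py 15 && python3 -m jog '[[[0,0,0,0,-0.45]]]'>/dev/null && python3 chk.py 14.5 
```

```text
t 13.77 a_tcp 0.9273 r 148.8 F_tan(fwd) 14.18 F_rad 2.34 Fz -3.0 phi_arm 56.94 arm deg 53.13 z 0.0547 grip 24.4
t 13.85 a_tcp 0.9268 r 148.8 F_tan(fwd) 12.81 F_rad 2.15 Fz -2.8 phi_arm 56.93 arm deg 53.1 z 0.0547 grip 24.4
```

```bash

python3 -m jog '[[[0,-0.1,0,-0.4,-0.45],[0,-0.1,0,-0.4,-0.45]]]' >/dev/null; python3 chk.py 15 && python3 -m jog '[[[0,0,0,0,-0.45]]]'>/dev/null && python3 chk.py 14.5 
```

```text
t 14.02 a_tcp 0.9306 r 148.7 F_tan(fwd) 13.7 F_rad 2.62 Fz -3.8 phi_arm 57.36 arm deg 53.32 z 0.0547 grip 24.2
t 14.1 a_tcp 0.9297 r 148.7 F_tan(fwd) 13.87 F_rad 2.03 Fz -4.3 phi_arm 57.35 arm deg 53.27 z 0.0547 grip 24.5
```

```bash

python3 -m jog '[[[0,0.15,0,0.5,-0.45],[0,0.3,0,1,-0.45],[0,0.3,0,1,-0.45]]]' >/dev/null; python3 chk.py 15 ; python3 -m jog '[[[0,0.15,0,0.5,-0.45],[0,0.3,0,1,-0.45],[0,0.3,0,1,-0.45]]]'>/dev/null ; python3 chk.py 14.5 
```

```text
t 14.35 a_tcp 0.9157 r 148.8 F_tan(fwd) 12.37 F_rad 1.94 Fz -3.6 phi_arm 56.3 arm deg 52.47 z 0.0547 grip 24.5
t 14.6 a_tcp 0.9037 r 148.9 F_tan(fwd) 10.66 F_rad 2.28 Fz -1.3 phi_arm 55.25 arm deg 51.78 z 0.0547 grip 24.5
```

```bash

python3 -m jog '[[[0,0.1,0,0.5,-0.45],[0,0.2,0,0.7,-0.45],[0,0.2,0,0.7,-0.45]]]' >/dev/null; python3 chk.py 15 ; python3 -m jog '[[[0,0.1,0,0.5,-0.45],[0,0.2,0,0.7,-0.45],[0,0.2,0,0.7,-0.45]]]'>/dev/null ; python3 chk.py 14.5 
```

```text
t 14.85 a_tcp 0.9016 r 149.0 F_tan(fwd) 8.15 F_rad 1.46 Fz 1.2 phi_arm 54.51 arm deg 51.66 z 0.0547 grip 24.1
t 15.1 a_tcp 0.8998 r 149.1 F_tan(fwd) 6.2 F_rad 2.35 Fz 2.3 phi_arm 53.75 arm deg 51.55 z 0.0547 grip 24.4
```

```bash

python3 -m jog '[[[0,0.2,0,0.3,-0.45],[0,0.4,0,0.5,-0.45],[0,0.4,0,0.5,-0.45]]]' >/dev/null; python3 chk.py 15 ; python3 -m jog '[[[0,0.2,0,0,-0.45],[0,0.2,0,0,-0.45],[0,0.2,0,0,-0.45]]]'>/dev/null ; python3 chk.py 14.5 
```

```text
t 15.35 a_tcp 0.8976 r 149.2 F_tan(fwd) 3.07 F_rad 0.57 Fz 2.3 phi_arm 53.12 arm deg 51.43 z 0.054 grip 24.5
t 15.6 a_tcp 0.896 r 149.6 F_tan(fwd) 0.03 F_rad -0.59 Fz -0.7 phi_arm 53.07 arm deg 51.34 z 0.0535 grip 23.8
```

```bash
python3 -m jog '[[[0,0,0,0,0.1],[0,0,0,0,0.1],[0,0,0,0,0.1],[0,0,0,0,0.1],[0,0,-4,0,0.1],[0,0,-8,0,0.1],[0,0,-8,0,0.1],[0,0,-8,0,0.1]]]' >/dev/null; python3 - <<'E'
from h import *
arm()
side=viewer.camera("side")
j=side["image"][170:290,220:350,::-1]
cv2.imwrite("pics/b2.png",cv2.resize(j,None,fx=5,fy=5,interpolation=cv2.INTER_CUBIC))
p,R=pose()
for w in(-.03,.03): print(proj(side,p+R@[0,w,.017]))
go([.4947,.298],.2,3.35)
E
```

```text
t 16.27 a_tcp 0.8852 r 148.4 F_tan(fwd) -0.66 F_rad 1.04 Fz 0.1 phi_arm 53.08 arm deg 50.72 z 0.1357 grip 48.4
[322.9571 215.2389]
[304.513 223.651]
shift cm [26.33 22.98 -6.58] turn 45.2 cur phi 48.6 bed [-86.2  18.8] z 0.1343
```

View pics/b2.png

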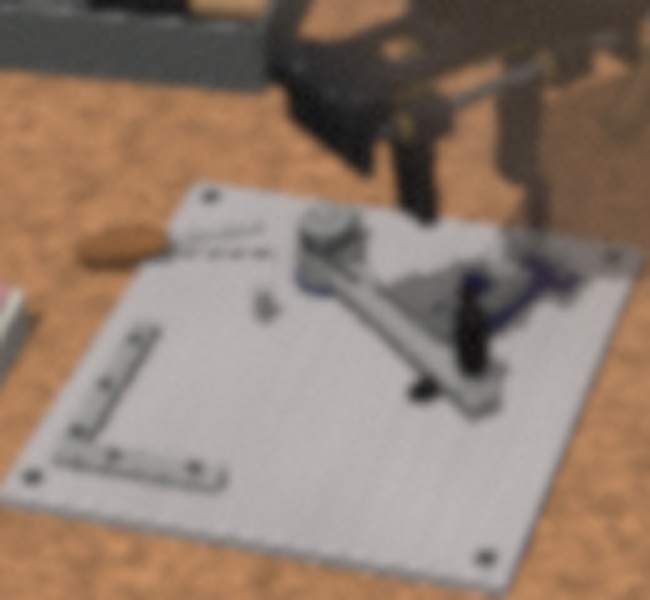

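```bash
python3 -m jog '[[[0,0,-3,0,1],[26.3,23,-6,45,1],[26.3,23,-6,45,1],[26.3,23,-6,45,1],[26.3,23,-6,45,1],[26.3,23,-6,45,1],[26.3,23,-6,45,1],[26.3,23,-6,45,1]]]' >/dev/null; python3 - <<'E'
from h import *
rep()
go([.4947,.298],.08,3.35)
E
```

```text
t 16.98 bed [-148.1  304.7] z 0.1874 phi 3.3 Fbed [0.4 1. ] 0.2 grip 87.6 q [-0.56  0.65  0.05  1.82 -0.05  0.68 -0.42]
shift cm [ 5.72 -0.27 10.73] turn -0.1 cur phi 3.3 bed [-148.1  304.7] z 0.1874
```

```bash
python3 -m jog '[[[4,-0.3,2,0,1],[5.7,-0.3,6,0,1],[5.7,-0.3,10.7,0,1],[5.7,-0.3,10.7,0,1],[5.7,-0.3,10.7,0,1]]]' >/dev/null; python3 - <<'E'
from h import *
rep()
go([.4947,.298],.04,3.35)
side=viewer.camera("side");top=viewer.camera("top")
cv2.imwrite("pics/c1.png",cv2.resize(np.hstack([side["image"][280:400,240:380,::-1],top["image"][190:310,100:240,::-1]]),None,fx=2.8,fy=2.8,interpolation=cv2.INTER_CUBIC))
p,R=pose()
for w in(-.053,.053): print((proj(side,p+R@[0,w,.017])-[240,280])*2.8)
E
```

```text
t 17.4 bed [-160.3  356.7] z 0.0779 phi 3.6 Fbed [ 0.6 -0.3] 0.5 grip 87.9 q [-0.64  0.84  0.04  1.83 -0.07  0.49 -0.49]
shift cm [0.39 0.24 3.79] turn 0.3 cur phi 3.6 bed [-160.3  356.7] z 0.0779
[241.2603 151.7108]
[106.5803 139.2301]
```

View pics/c1.png

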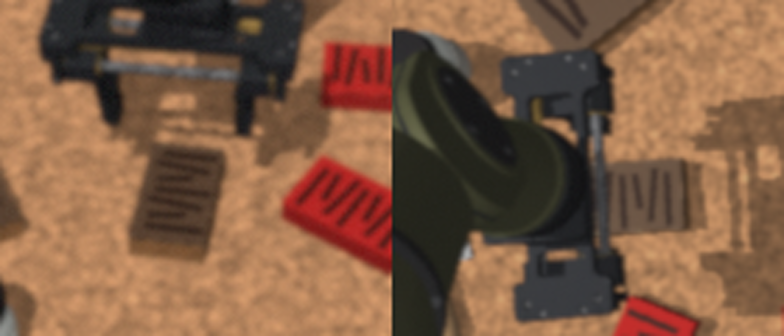

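```bash
python3 -m jog '[[[0.4,0.25,2,0,1],[0.4,0.25,3.8,0,1],[0.4,0.25,3.8,0,1],[0.4,0.25,3.8,0,1]]]' >/dev/null; python3 - <<'E'
from h import *
rep()
go([.4947,.298],.02,3.35)
side=viewer.camera("side");top=viewer.camera("top")
im=cv2.resize(np.hstack([side["image"][280:400,240:380,::-1]]),None,fx=5,fy=5,interpolation=cv2.INTER_CUBIC)
p,R=pose()
for w in(-.053,.053):
  q=(proj(side,p+R@[0,w,.017])-[240,280])*5;print(q);cv2.circle(im,tuple(int(v) for v in q),4,(0,255,0),-1)
cv2.imwrite("pics/c2.png",im)
E
```

```text
t 17.83 bed [-154.4  362.9] z 0.0453 phi 3.5 Fbed [ 0.8 -0.1] -0.3 grip 88.3 q [-0.64  0.89  0.04  1.83 -0.07  0.42 -0.49]
shift cm [-0.17 -0.47  2.53] turn 0.2 cur phi 3.5 bed [-154.4  362.9] z 0.0453
[422.2446 336.2067]
[185.4303 313.2381]
```

View pics/c2.png

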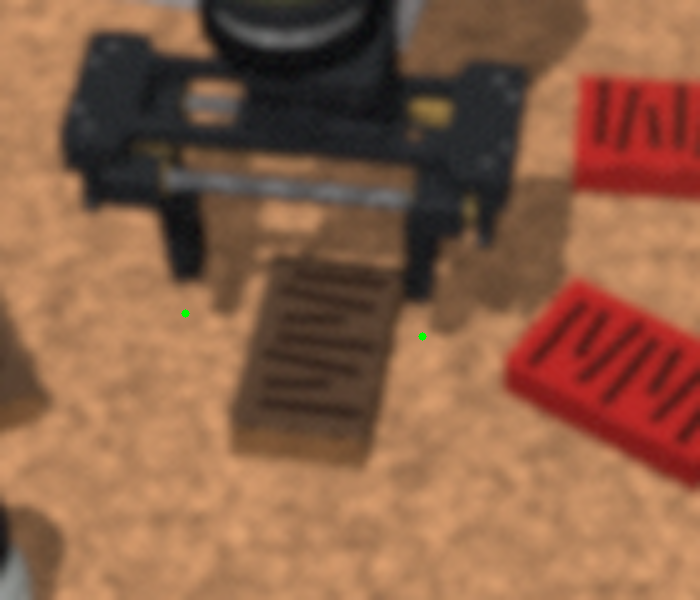

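```bash
python3 -m jog '[[[0,-0.4,1.2,0.2,1],[0,-0.4,2.2,0.2,1],[0,-0.4,2.3,0.2,1],[0,-0.4,2.3,0.2,1]]]'; python3 - <<'E'
from h import *
rep()
side=viewer.camera("side");top=viewer.camera("top")
im=cv2.resize(np.hstack([side["image"][280:400,240:380,::-1]]),None,fx=5,fy=5,interpolation=cv2.INTER_CUBIC)
p,R=pose()
for w in(-.053,.053):
  q=(proj(side,p+R@[0,w,.017])-[240,280])*5;print(q);cv2.circle(im,tuple(int(v) for v in q),4,(0,255,0),-1)
cv2.imwrite("pics/c3.png",im)
E
```

```text
time: 18.27
position: [0.4942, 0.3003, 0.0208]
tool_rot: [-0.0, 0.686, 0.728, -0.0]
force: [-0.4, -0.5, -0.4]
grip_width: 1.003
t 18.27 bed [-159.4  362.9] z 0.0208 phi 3.4 Fbed [-0.3 -0.5] -0.4 grip 88.3 q [-0.64  0.93  0.03  1.84 -0.07  0.37 -0.5 ]
[433.7233 374.8464]
[199.6125 351.604 ]
```

View pics/c3.png

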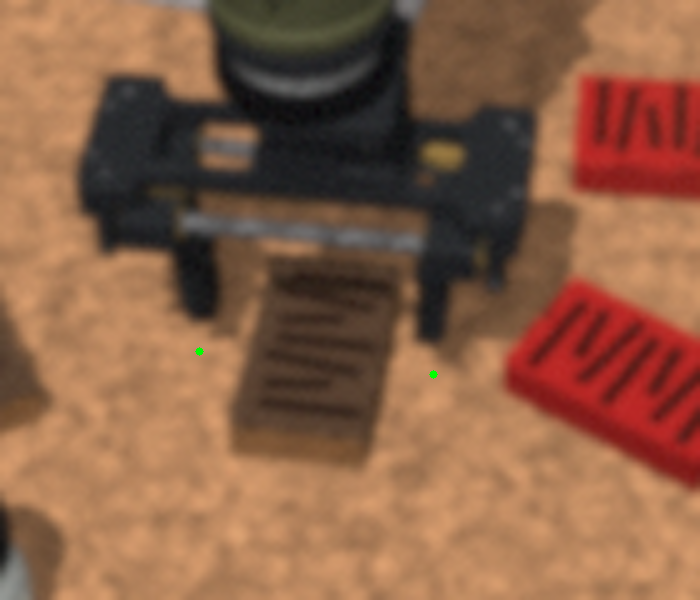

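```bash
python3 -m jog '[[[0,0,0,0,0.2],[0,0,0,0,0.2],[0,0,0,0,0.2],[0,0,0,0,0.2],[0,0,0,0,0.2]]]'; python3 - <<'E'
from h import *
rep()
side=viewer.camera("side")
im=cv2.resize(np.hstack([side["image"][280:400,240:380,::-1]]),None,fx=5,fy=5,interpolation=cv2.INTER_CUBIC)
cv2.imwrite("pics/c4.png",im)
E
```

```text
time: 18.78
position: [0.4942, 0.3005, 0.0208]
tool_rot: [0.0, 0.686, 0.728, 0.0]
force: [0.8, -0.2, 0.4]
grip_width: 0.645
t 18.78 bed [-159.4  363.1] z 0.0208 phi 3.4 Fbed [ 0.8 -0.1] 0.4 grip 56.8 q [-0.64  0.93  0.03  1.84 -0.07  0.37 -0.5 ]
```

View pics/c4.png

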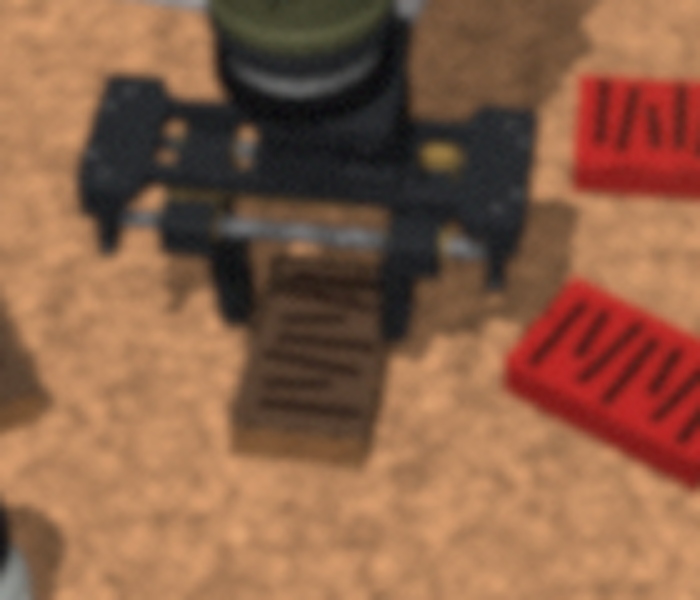

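```bash
python3 -m jog '[[[0,0,0,0,0.2],[0,0,0,0,0.2]]]'
```

```text
time: 19.0
position: [0.4942, 0.3005, 0.0207]
tool_rot: [-0.0, 0.686, 0.728, 0.0]
force: [-0.7, -0.5, 0.3]
grip_width: 0.602
```

```bash
python3 -m jog '[[[0,0,0,0,1],[0,0,0,0,1],[0,0,0,0,1],[0,0,0,0,1],[0,0,1,0,1],[0,0,1.8,0,1],[0,0,1.8,0,1],[0,0,1.8,0,1]]]' | tail -4; python3 - <<'E'
from h import *
rep()
side=viewer.camera("side")
im=cv2.resize(np.hstack([side["image"][280:400,240:380,::-1]]),None,fx=5,fy=5,interpolation=cv2.INTER_CUBIC)
cv2.imwrite("pics/c5.png",im)
E
```

```text
position: [0.4935, 0.3001, 0.0017]
tool_rot: [-0.0, 0.686, 0.728, -0.001]
force: [-0.2, 0.6, 1.0]
grip_width: 1.0
t 19.67 bed [-160.2  362.6] z 0.0017 phi 3.4 Fbed [-0.2  0.6] 1.0 grip 88.0 q [-0.64  0.96  0.03  1.84 -0.07  0.34 -0.5 ]
```

View pics/c5.png

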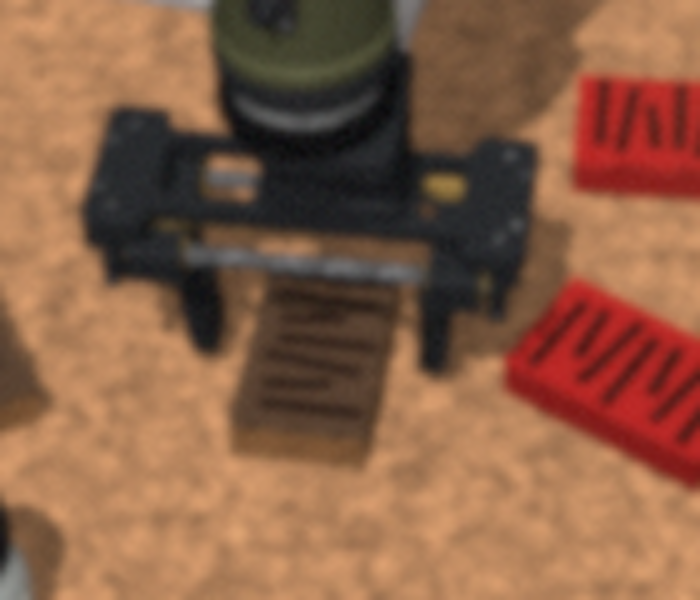

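```bash
cat > fz.py <<'E'
from h import *
import sys
rep(); sys.exit(1 if bot.state()["force"][2]>float(sys.argv[1]) else 0)
E
python3 -m jog '[[[0,0,0.3,0,1],[0,0,0.3,0,1]]]' >/dev/null; python3 fz.py 3 && python3 -m jog '[[[0,0,0.2,0,1],[0,0,0.2,0,1]]]' >/dev/null && python3 fz.py 3 && python3 -m jog '[[[0,0,0.2,0,1],[0,0,0.2,0,1]]]' >/dev/null && python3 fz.py 3 && python3 -m jog '[[[0,0,0.2,0,1],[0,0,0.2,0,1]]]' >/dev/null && python3 fz.py 3
```

```text
t 19.88 bed [-159.6  363.1] z -0.0006 phi 3.4 Fbed [-0.6  0.1] 0.2 grip 88.1 q [-0.64  0.97  0.03  1.84 -0.07  0.33 -0.5 ]
t 20.05 bed [-159.6  363.1] z -0.0025 phi 3.4 Fbed [-1.3  0.1] -0.7 grip 88.2 q [-0.64  0.97  0.03  1.84 -0.07  0.33 -0.5 ]
t 20.22 bed [-159.6  363.1] z -0.0045 phi 3.4 Fbed [0.7 0.2] -0.2 grip 87.9 q [-0.64  0.98  0.03  1.84 -0.07  0.33 -0.5 ]
t 20.38 bed [-159.6  363.1] z -0.0066 phi 3.4 Fbed [0.  0.4] 0.2 grip 88.1 q [-0.64  0.98  0.03  1.84 -0.07  0.32 -0.5 ]
```

```bash

python3 -m jog '[[[0,0,0.2,0,1],[0,0,0.2,0,1]]]' >/dev/null; python3 fz.py 3 && python3 -m jog '[[[0,0,0.2,0,1],[0,0,0.2,0,1]]]' >/dev/null && python3 fz.py 3 && python3 -m jog '[[[0,0,0.2,0,1],[0,0,0.2,0,1]]]' >/dev/null && python3 fz.py 3
```

```text
t 20.55 bed [-159.6  363. ] z -0.0086 phi 3.4 Fbed [0.2 0.1] -0.3 grip 87.7 q [-0.64  0.98  0.03  1.84 -0.07  0.32 -0.5 ]
t 20.72 bed [-159.6  363. ] z -0.0106 phi 3.4 Fbed [ 0.5 -0.4] 0.0 grip 88.0 q [-0.64  0.99  0.03  1.84 -0.07  0.32 -0.5 ]
t 20.88 bed [-159.6  363.1] z -0.0126 phi 3.4 Fbed [-0.1 -0.1] -0.8 grip 88.1 q [-0.64  0.99  0.03  1.84 -0.07  0.31 -0.5 ]
```

```bash
python3 - <<'E'
from h import *
side=viewer.camera("side")
im=cv2.resize(np.hstack([side["image"][310:380,260:360,::-1]]),None,fx=8,fy=8,interpolation=cv2.INTER_CUBIC)
cv2.imwrite("pics/c6.png",im[:600])
E
```

```text
(no output)
```

View pics/c6.png

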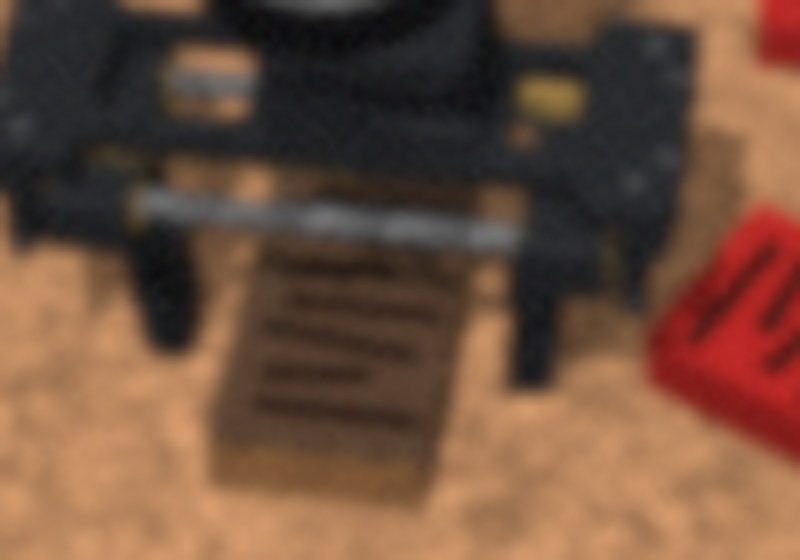

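```bash
python3 - <<'E'
from h import *
side=viewer.camera("side")
p,R=pose();print(p)
for z in (0,.003,.006,.01): print(z,onz(side,326.2,358.5,z), onz(side,260+168/8,310+350/8,z))
for w in(-.053,.053): print(p+R@[.009,w,.017])
E
python3 -m jog '[[[0,0,0.2,0,1],[0,0,0.2,0,1]]]' >/dev/null; python3 fz.py 3 && python3 -m jog '[[[0,0,0.2,0,1],[0,0,0.2,0,1]]]' >/dev/null && python3 fz.py 3
```

```text
[ 0.4941  0.3005 -0.0124]
0 [0.4418 0.3041 0.    ] [0.5439 0.3095 0.    ]
0.003 [0.4413 0.3066 0.003 ] [0.5431 0.3119 0.003 ]
0.006 [0.4408 0.3091 0.006 ] [0.5423 0.3144 0.006 ]
0.01 [0.4402 0.3124 0.01  ] [0.5412 0.3177 0.01  ]
[ 0.4406  0.3063 -0.0294]
[ 0.5464  0.3126 -0.0294]
t 21.15 bed [-159.6  363.1] z -0.0146 phi 3.4 Fbed [0.1 0.3] -0.5 grip 87.9 q [-0.64  0.99  0.03  1.84 -0.07  0.31 -0.5 ]
t 21.32 bed [-159.5  363.1] z -0.0148 phi 3.4 Fbed [-2.3 -2.3] 12.3 grip 88.1 q [-0.64  0.99  0.03  1.84 -0.07  0.31 -0.5 ]
```

```bash

python3 -m jog '[[[0,0,-1.2,0,1],[0,0,-1.2,0,1],[0,0,-1.2,0,0],[0,0,-1.2,0,0],[0,0,-1.2,0,0],[0,0,-1.2,0,0],[0,0,-1.2,0,0],[0,0,-1.2,0,0]]]'; python3 -c "
from h import *
rep()"
```

```text
time: 21.98
position: [0.4939, 0.3004, -0.0047]
tool_rot: [-0.0, 0.686, 0.728, -0.0]
force: [-0.1, -0.2, -1.2]
grip_width: 0.681
t 21.98 bed [-159.7  363. ] z -0.0047 phi 3.4 Fbed [-0.1 -0.2] -1.2 grip 59.9 q [-0.64  0.98  0.03  1.84 -0.07  0.33 -0.5 ]
```

```bash

python3 -m jog '[[[0,0,0,0,0.7],[0,0,-0.2,0,0.7],[0,0,-0.35,0,0.7],[0,0,-0.35,0,0],[0,0,-0.35,0,0],[0,0,-0.35,0,0],[0,0,-0.35,0,0]]]'; python3 -c "
from h import *
rep()"
```

```text
time: 22.57
position: [0.4943, 0.3006, -0.0006]
tool_rot: [-0.0, 0.686, 0.728, 0.0]
force: [-0.2, -0.1, 2.0]
grip_width: 0.678
t 22.57 bed [-159.4  363.2] z -0.0006 phi 3.4 Fbed [-0.2 -0.1] 2.0 grip 59.7 q [-0.64  0.97  0.03  1.84 -0.07  0.33 -0.5 ]
```

```bash

python3 -m jog '[[[0,0,-3,0,0],[0,0,-7,0,0],[0,0,-11,0,0],[0,0,-11,0,0]]]'; python3 - <<'E'
from h import *
rep()
side=viewer.camera("side");top=viewer.camera("top")
for z in(.012,.02):print("bolt",tobed(onz(side,273,232,z)))
cv2.imwrite("pics/d1.png",cv2.resize(np.hstack([side["image"][200:380,210:370,::-1],top["image"][130:310,250:420,::-1]]),None,fx=2.4,fy=2.4,interpolation=cv2.INTER_CUBIC))
go(bed(60,45),.10,-4.5)
E
```

```text
time: 22.9
position: [0.4982, 0.3027, 0.1156]
tool_rot: [0.001, 0.686, 0.728, 0.006]
force: [0.1, 1.2, -1.4]
grip_width: 0.67
t 22.9 bed [-155.7  365.6] z 0.1156 phi 3.4 Fbed [0.  1.2] -1.4 grip 59.0 q [-0.66  0.78  0.05  1.81 -0.07  0.54 -0.5 ]
bolt [ 52.4826 -33.1709]
bolt [ 48.4057 -23.2827]
shift cm [-34.58  17.28   1.04] turn 7.9 cur phi 3.4 bed [-158.8  363.7] z 0.1105
```

View pics/d1.png

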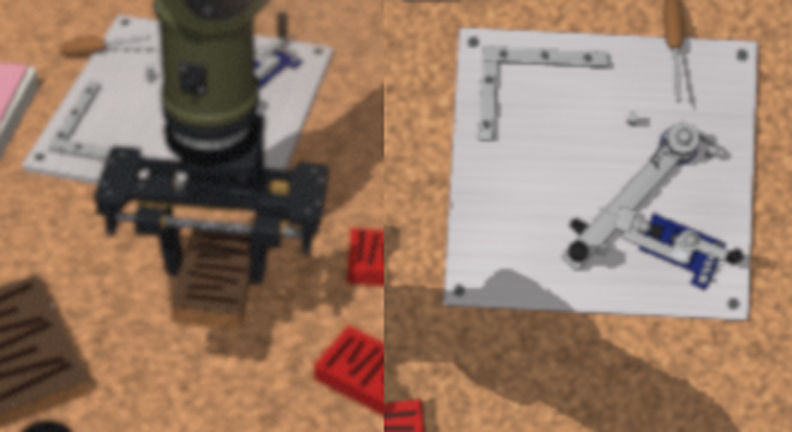

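```bash

python3 -m jog '[[[-34.3,17.2,0,7.9,0],[-34.3,17.2,0,7.9,0],[-34.3,17.2,0,7.9,0],[-34.3,17.2,0,7.9,0],[-34.3,17.2,0,7.9,0],[-34.3,17.2,0,7.9,0],[-34.3,17.2,0,7.9,0],[-34.3,17.2,0,7.9,0]]]'; python3 - <<'E'
from h import *
rep();go(bed(60,48),.10,-4.5)
E
```

```text
time: 23.67
position: [0.66, 0.0099, 0.1066]
tool_rot: [-0.002, 0.734, 0.679, -0.002]
force: [0.6, 0.7, -1.7]
grip_width: 0.674
t 23.67 bed [28.6 86.4] z 0.1066 phi -4.5 Fbed [0.5 0.8] -1.7 grip 59.3 q [-0.09  0.88  0.02  1.55 -0.02  0.72 -0.15]
shift cm [-3.84  3.14  0.65] turn 0.0 cur phi -4.5 bed [28.6 86.4] z 0.1066
```

```bash

python3 -m jog '[[[-3.8,3.1,0,0,0],[-3.8,3.1,1,0,0],[-3.8,3.1,4,0,0],[-3.8,3.1,7,0,0],[-3.8,3.1,8.2,0,0],[-3.8,3.1,8.2,0,0],[-3.8,3.1,8.2,0,0]]]'; python3 - <<'E'
from h import *
rep();go(bed(60,48),.0115,-4.5)
side=viewer.camera("side")
cv2.imwrite("pics/d2.png",cv2.resize(side["image"][190:290,210:350,::-1],None,fx=5,fy=5,interpolation=cv2.INTER_CUBIC))
E
```

```text
time: 24.25
position: [0.6879, -0.0279, 0.0258]
tool_rot: [-0.001, 0.734, 0.679, -0.001]
force: [-0.0, 1.1, -0.5]
grip_width: 0.674
t 24.25 bed [59.4 50.9] z 0.0258 phi -4.5 Fbed [-0.1  1.1] -0.5 grip 59.3 q [-0.03  1.02  0.01  1.47 -0.01  0.65 -0.1 ]
shift cm [-0.29  0.07  1.43] turn 0.0 cur phi -4.5 bed [59.4 50.9] z 0.0258
```

View pics/d2.png

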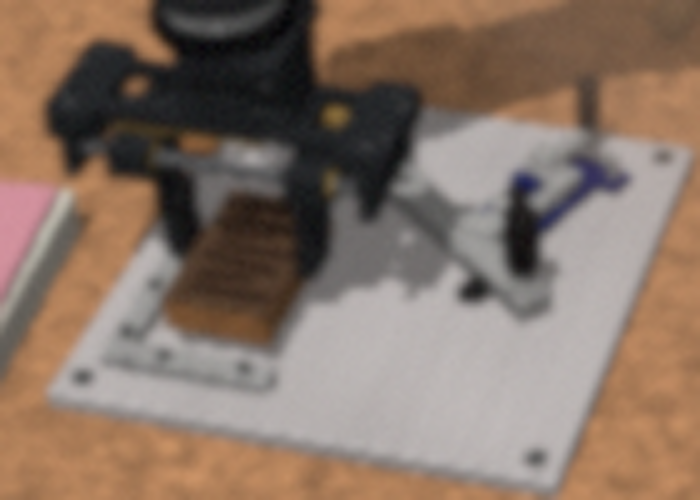

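```bash

python3 -m jog '[[[0,0,0.5,0,0],[0,0,1.1,0,0],[0,0,1.1,0,0]]]' >/dev/null; python3 fz.py 3 && python3 -m jog '[[[0,0,0.15,0,0],[0,0,0.15,0,0]]]' >/dev/null && python3 fz.py 3 && python3 -m jog '[[[0,0,0.15,0,0],[0,0,0.15,0,0]]]' >/dev/null && python3 fz.py 3 && python3 -m jog '[[[0,0,0.15,0,0],[0,0,0.15,0,0]]]' >/dev/null && python3 fz.py 3
```

```text
t 24.55 bed [60.3 50.7] z 0.0161 phi -4.5 Fbed [-0.3 -0.3] -2.2 grip 59.6 q [-0.03  1.03  0.01  1.48 -0.01  0.63 -0.1 ]
t 24.72 bed [60.5 50.6] z 0.0148 phi -4.5 Fbed [ 0.5 -0.1] -1.3 grip 59.5 q [-0.03  1.04  0.01  1.48 -0.01  0.63 -0.1 ]
t 24.88 bed [60.5 50.5] z 0.0132 phi -4.5 Fbed [ 0.2 -0. ] -1.3 grip 59.6 q [-0.03  1.04  0.01  1.48 -0.01  0.63 -0.1 ]
t 25.05 bed [60.3 50.5] z 0.0115 phi -4.5 Fbed [-0.5 -0.4] -0.5 grip 59.3 q [-0.03  1.04  0.01  1.48 -0.01  0.63 -0.1 ]
```

```bash

python3 -m jog '[[[0,0,0.1,0,0],[0,0,0.1,0,0]]]' >/dev/null; python3 fz.py 3 && python3 -m jog '[[[0,0,0.1,0,0],[0,0,0.1,0,0]]]' >/dev/null && python3 fz.py 3 && python3 -m jog '[[[0,0,0.1,0,0],[0,0,0.1,0,0]]]' >/dev/null && python3 fz.py 3 
```

```text
t 25.22 bed [60.4 50.5] z 0.0114 phi -4.5 Fbed [-2.6 -0.7] 4.2 grip 59.4 q [-0.03  1.04  0.01  1.48 -0.01  0.63 -0.1 ]
```

```bash
cat > fx.py <<'E'
from h import *
import sys
rep(); s=bot.state();f=RB.T@s["force"][:2];sys.exit(1 if f[int(sys.argv[1])]<-float(sys.argv[2]) else 0)
E
python3 -m jog '[[[0,0.4,0,0,0],[0,0.8,0,0,0],[0,1.2,0,0,0],[0,1.2,0,0,0]]]' >/dev/null; python3 fx.py 0 6 && python3 -m jog '[[[0,0.15,0,0,0],[0,0.15,0,0,0]]]' >/dev/null && python3 fx.py 0 6 && python3 -m jog '[[[0,0.15,0,0,0],[0,0.15,0,0,0]]]' >/dev/null && python3 fx.py 0 6 && python3 -m jog '[[[0,0.15,0,0,0],[0,0.15,0,0,0]]]' >/dev/null && python3 fx.py 0 6
```

```text
t 25.55 bed [73.4 50.5] z 0.0114 phi -4.5 Fbed [-1.7 -0.2] 4.5 grip 59.7 q [-0.03  1.05  0.01  1.43 -0.01  0.66 -0.1 ]
t 25.72 bed [73.8 50.5] z 0.0114 phi -4.5 Fbed [-3.8  0.1] 6.2 grip 59.7 q [-0.03  1.05  0.01  1.43 -0.01  0.66 -0.1 ]
t 25.88 bed [74.5 50.5] z 0.0114 phi -4.5 Fbed [-5.7  0.5] 8.8 grip 59.4 q [-0.03  1.06  0.01  1.42 -0.01  0.67 -0.09]
t 26.05 bed [74.5 50.5] z 0.0115 phi -4.5 Fbed [-9.4  0. ] 11.7 grip 59.3 q [-0.03  1.06  0.01  1.42 -0.01  0.67 -0.09]
```

```bash

python3 -m jog '[[[0.3,-0.15,-0.1,0,0],[0.6,-0.15,-0.1,0,0],[0.9,-0.15,-0.1,0,0],[0.9,-0.15,-0.1,0,0]]]' >/dev/null; python3 fx.py 1 7 && python3 -m jog '[[[0.15,0,0,0,0],[0.15,0,0,0,0]]]' >/dev/null && python3 fx.py 1 7 && python3 -m jog '[[[0.15,0,0,0,0],[0.15,0,0,0,0]]]' >/dev/null && python3 fx.py 1 7 && python3 -m jog '[[[0.15,0,0,0,0],[0.15,0,0,0,0]]]' >/dev/null && python3 fx.py 1 7
```

```text
t 26.38 bed [74.5 58.5] z 0.0115 phi -4.5 Fbed [-5.3 -2.3] 3.8 grip 59.5 q [-0.04  1.06  0.01  1.42 -0.01  0.67 -0.11]
t 26.55 bed [74.5 58.5] z 0.0115 phi -4.5 Fbed [-4.3 -4.2] 3.8 grip 59.8 q [-0.04  1.06  0.01  1.42 -0.01  0.67 -0.11]
t 26.72 bed [74.5 58.5] z 0.0115 phi -4.5 Fbed [-4.4 -6.5] 3.9 grip 59.1 q [-0.04  1.06  0.01  1.42 -0.01  0.67 -0.11]
t 26.88 bed [74.5 58.5] z 0.0115 phi -4.6 Fbed [-3.7 -8.1] 3.7 grip 59.4 q [-0.05  1.06  0.01  1.42 -0.01  0.67 -0.11]
```

```bash

python3 -m jog '[[[0.2,-0.1,-0.1,0,0],[0.3,-0.1,-0.1,0,0],[0.3,-0.1,-0.1,0,0]]]' >/dev/null; python3 fx.py 1 7;  python3 - <<'E'
from h import *
side=viewer.camera("side")
cv2.imwrite("pics/d3.png",cv2.resize(side["image"][220:280,215:295,::-1],None,fx=9,fy=9,interpolation=cv2.INTER_CUBIC))
E
```

```text
t 27.13 bed [74.5 58.7] z 0.0124 phi -4.6 Fbed [ -0.7 -11.1] 0.2 grip 59.3 q [-0.05  1.05  0.02  1.42 -0.01  0.67 -0.11]
```

View pics/d3.png

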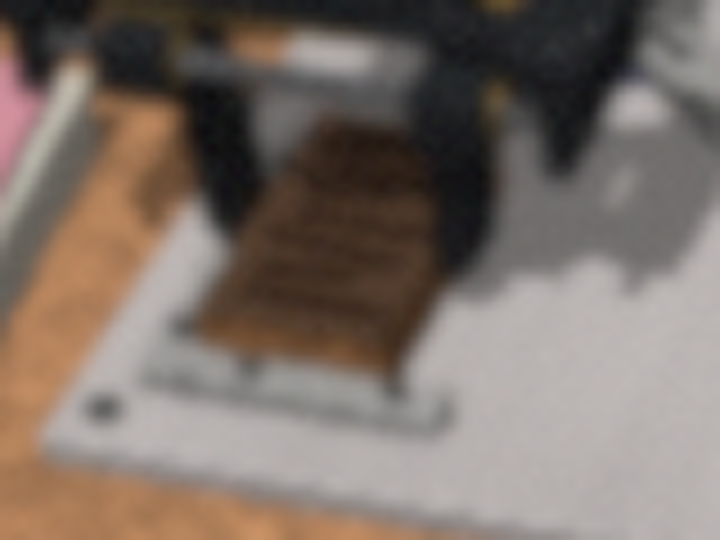

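```bash

python3 -m jog '[[[-0.3,0.15,0.1,0,0],[-0.6,0.15,0.1,0,0],[-0.6,0.15,0.1,0,0]]]' >/dev/null; python3 fx.py 1 7; python3 -m jog '[[[0,0,0,0,0.5],[0,0,0,0,0.5],[0,0,0,0,0.55],[0,0,0,0,0.55]]]' >/dev/null; python3 fx.py 1 7;   python3 - <<'E'
from h import *
side=viewer.camera("side")
cv2.imwrite("pics/d4.png",cv2.resize(side["image"][220:280,215:295,::-1],None,fx=9,fy=9,interpolation=cv2.INTER_CUBIC))
E
```

```text
t 27.43 bed [74.6 58.5] z 0.0115 phi -4.5 Fbed [-4.8 -3.9] 4.4 grip 59.5 q [-0.04  1.06  0.01  1.42 -0.01  0.67 -0.11]
t 27.77 bed [76.6 62. ] z 0.0116 phi -4.5 Fbed [0.7 0.3] -0.3 grip 68.2 q [-0.04  1.06  0.01  1.42 -0.01  0.67 -0.11]
```

View pics/d4.png

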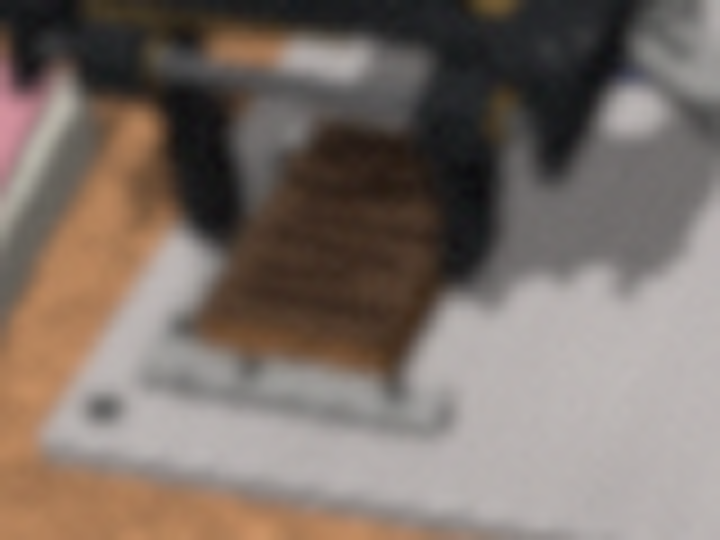

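```bash

python3 -m jog '[[[0,0,-2,0,0.55],[0,0,-5,0,0.55],[0,0,-9,0,0.55],[0,0,-10,0,0.55],[0,0,-10,0,0.55]]]' >/dev/null;  python3 - <<'E'
from h import *
rep()
side=viewer.camera("side");top=viewer.camera("top")
cv2.imwrite("pics/e1.png",cv2.resize(np.hstack([side["image"][190:290,210:350,::-1],top["image"][130:230,250:390,::-1]]),None,fx=2.8,fy=2.8,interpolation=cv2.INTER_CUBIC))
print(tri(top,(396.3,237),side,(327.5,206)),tobed(tri(top,(396.3,237),side,(327.5,206))))
u=np.array([.94,-.34]);print("behind",np.array([-81,-129])-27*u)
go(bed(*(np.array([-81,-129])-30*u)),.11,65.6)
E
```

```text
t 28.23 bed [79.4 61.5] z 0.1162 phi -4.5 Fbed [0.3 0.3] -1.6 grip 68.2 q [-0.04  0.92  0.01  1.38 -0.01  0.83 -0.11]
[ 0.5314 -0.1955  0.0614] [ -83.4613 -128.3946]
behind [-106.38 -119.82]
shift cm [-18.01 -18.51   0.14] turn -70.1 cur phi -4.5 bed [75.8 61.3] z 0.1114
```

View pics/e1.png

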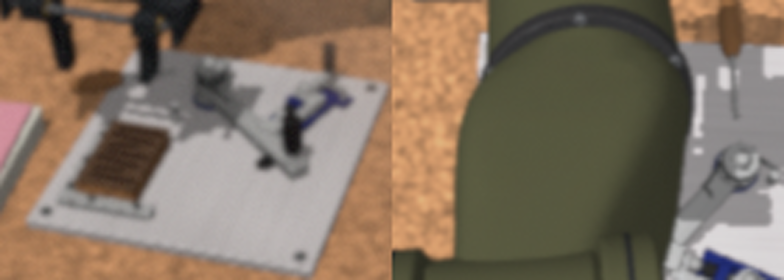

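```bash

python3 -m jog '[[[-18,-18.5,0,-70,-1],[-18,-18.5,0,-70,-1],[-18,-18.5,0,-70,-1],[-18,-18.5,0,-70,-1],[-18,-18.5,0,-70,-1],[-18,-18.5,0,-70,-1],[-18,-18.5,0,-70,-1],[-18,-18.5,0,-70,-1]]]' >/dev/null;  python3 - <<'E'
from h import *
rep()
u=np.array([.94,-.34])
go(bed(*(np.array([-81,-129])-32*u)),.08,65.6)
E
```

```text
t 29.0 bed [-114.3 -122.7] z 0.1097 phi 52.8 Fbed [ 0.1 -0. ] 0.1 grip 17.0 q [ 0.44  0.76 -0.27  1.93  0.39  0.52  0.81]
shift cm [-0.05  0.58  2.97] turn -12.8 cur phi 52.8 bed [-114.3 -122.7] z 0.1097
```

```bash

python3 -m jog '[[[0,0.6,0,-7,-1],[0,0.6,0,-12.8,-1],[0,0.6,0,-12.8,-1],[0,0.6,1,-12.8,-1],[0,0.6,2,-12.8,-1],[0,0.6,2,-12.8,-1]]]' >/dev/null;  python3 - <<'E'
from h import *
rep()
u=np.array([.94,-.34])
go(bed(*(np.array([-81,-129])-32*u)),.025,65.6)
side=viewer.camera("side");top=viewer.camera("top")
cv2.imwrite("pics/e2.png",cv2.resize(np.hstack([side["image"][170:290,220:360,::-1],top["image"][130:250,250:390,::-1]]),None,fx=2.8,fy=2.8,interpolation=cv2.INTER_CUBIC))
E
```

```text
t 29.5 bed [-107.7 -113.7] z 0.0889 phi 65.5 Fbed [ 0.4 -0.2] -0.8 grip 0.4 q [ 0.44  0.8  -0.31  1.93  0.48  0.49  0.93]
shift cm [ 0.14 -0.53  6.39] turn -0.1 cur phi 65.5 bed [-107.7 -113.7] z 0.0889
```

View pics/e2.png

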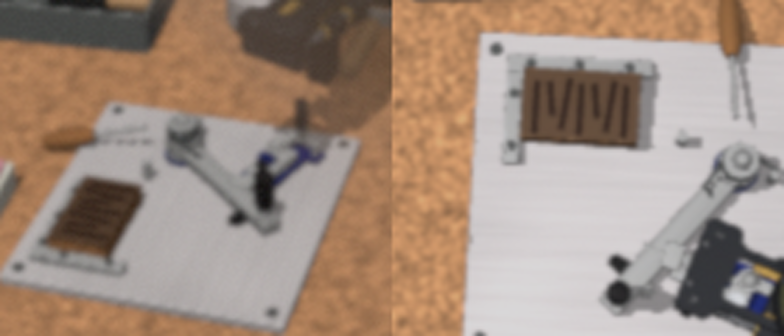

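```bash

python3 -m jog '[[[0.1,-0.5,2,0,-1],[0.1,-0.5,5,0,-1],[0.1,-0.5,6.4,0,-1],[0.1,-0.5,6.4,0,-1],[0.1,-0.5,6.4,0,-1]]]' >/dev/null;  python3 - <<'E'
from h import *
rep()
u=np.array([.94,-.34]);p,R=pose();print("along,perp to post",(np.array([-81,-129])-tobed(p))@u,(np.array([-81,-129])-tobed(p))@[.34,.94])
side=viewer.camera("side");top=viewer.camera("top")
cv2.imwrite("pics/e3.png",cv2.resize(np.hstack([side["image"][170:270,270:390,::-1],top["image"][180:280,330:450,::-1]]),None,fx=3.2,fy=3.2,interpolation=cv2.INTER_CUBIC))
E
```

```text
t 30.02 bed [-108.6 -118. ] z 0.0274 phi 65.6 Fbed [-0.4  0.3] -0.1 grip 0.5 q [ 0.4   0.9  -0.23  1.95  0.54  0.35  0.88]
along,perp to post 29.72226487269521 -0.9322402124751007
```

View pics/e3.png

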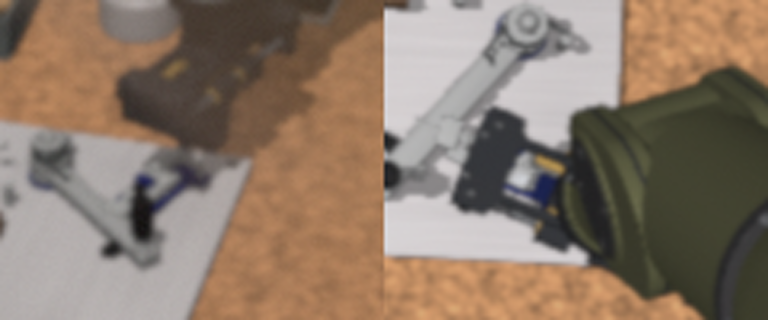

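```bash
cat > ft.py <<'E'
from h import *
import sys
s=bot.state();p,R=pose(s);u=np.array([.94,-.34]);q=np.array([-81,-129])-tobed(p);f=RB.T@s["force"][:2]
print("t",round(s["time"],2),"to post",(q@u).round(1),"perp",(q@[.34,.94]).round(1),"F along",(f@u).round(1),"z",p[2].round(4));sys.exit(1 if f@u<-float(sys.argv[1]) else 0)
E
python3 -m jog '[[[-0.4,0,0,0,-1],[-0.8,0,0,0,-1],[-0.8,0,0,0,-1]]]' >/dev/null; python3 ft.py 3 && python3 -m jog '[[[-0.3,0,0,0,-1],[-0.3,0,0,0,-1]]]' >/dev/null && python3 ft.py 3 && python3 -m jog '[[[-0.3,0,0,0,-1],[-0.3,0,0,0,-1]]]' >/dev/null && python3 ft.py 3 && python3 -m jog '[[[-0.3,0,0,0,-1],[-0.3,0,0,0,-1]]]' >/dev/null && python3 ft.py 3
```

```text
t 30.37 to post 19.4 perp -0.8 F along -0.1 z 0.0286
t 30.53 to post 17.5 perp -0.7 F along -0.1 z 0.028
t 30.7 to post 16.2 perp -0.6 F along -0.5 z 0.0275
t 30.87 to post 14.9 perp -0.3 F along -4.7 z 0.0273
```

```bash

python3 -m jog '[[[-0.3,0,0,0,-1],[-0.3,0,0,0,-1]]]' >/dev/null; python3 ft.py 20 && python3 -m jog '[[[-0.3,0,0,0,-1],[-0.3,0,0,0,-1]]]' >/dev/null && python3 ft.py 20 && python3 -m jog '[[[-0.3,0,0,0,-1],[-0.3,0,0,0,-1]]]' >/dev/null && python3 ft.py 20 ; python3 - <<'E'
from h import *
side=viewer.camera("side")
cv2.imwrite("pics/e4.png",cv2.resize(side["image"][180:290,220:360,::-1],None,fx=4,fy=4,interpolation=cv2.INTER_CUBIC))
E
```

```text
t 31.03 to post 9.7 perp -0.7 F along -3.1 z 0.0275
t 31.2 to post 6.7 perp -0.7 F along -2.5 z 0.0275
t 31.37 to post 3.6 perp -0.9 F along -3.1 z 0.0275
```

View pics/e4.png

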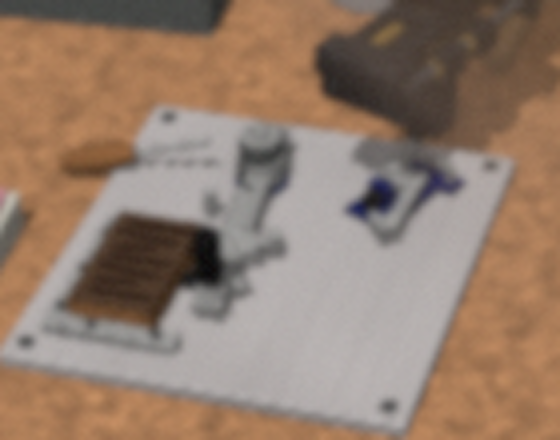

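```bash

python3 -m jog '[[[1,0,0,0,-1],[2,0,0,0,-1],[3,0,0,0,-1],[3,0,0,0,-1],[3,0,-5,0,-1],[3,0,-9,0,-1],[3,0,-12,0,-1],[3,0,-12,0,-1]]]' >/dev/null; python3 -m jog '[[[8,0,0,0,-1],[8,0,0,0,-1],[8,0,0,0,-1],[8,0,0,0,-1]]]' >/dev/null; python3 - <<'E'
from h import *
rep()
side=viewer.camera("side");top=viewer.camera("top")
cv2.imwrite("pics/f1.png",cv2.resize(np.hstack([side["image"][180:300,210:350,::-1],top["image"][135:255,265:405,::-1]]),None,fx=2.8,fy=2.8,interpolation=cv2.INTER_CUBIC))
cv2.imwrite("pics/f2.png",cv2.resize(top["image"][135:215,275:385,::-1],None,fx=7,fy=7,interpolation=cv2.INTER_CUBIC))
for n,p in dict(c1=(105,110),c2=(45,110),c3=(45,10),c4=(105,10)).items(): print(n,(proj(top,np.r_[bed(*p),.035])-[275,135])*7)
cv2.imwrite("pics/f3.png",side["image"][:,:,::-1])
E
```

```text
t 32.42 bed [-188.9  -89.6] z 0.1479 phi 65.7 Fbed [0.7 0.2] -0.2 grip 0.7 q [ 0.45  0.62 -0.35  2.14  0.47  0.46  0.89]
c1 [146.8271 128.219 ]
c2 [137.3228 303.6781]
c3 [435.5458 317.7619]
c4 [443.7257 142.0535]
```

View pics/f1.png

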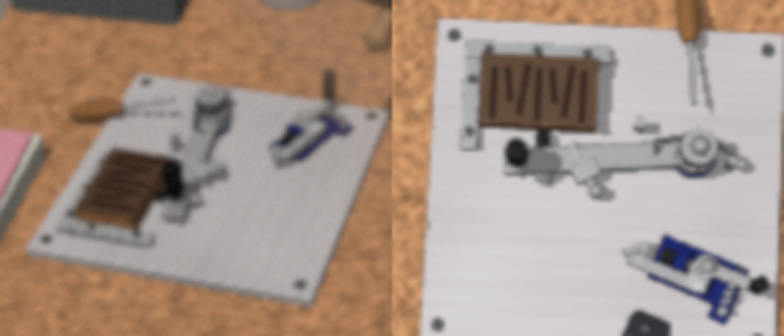

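View pics/f2.png

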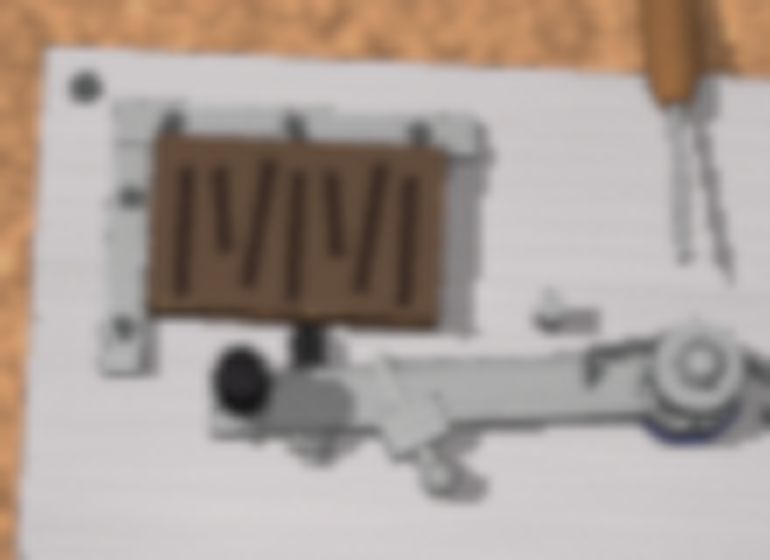

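View pics/f3.png

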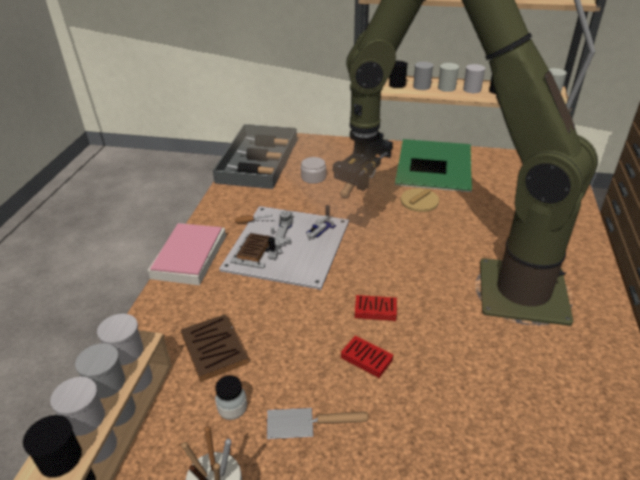

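```bash
python3 - <<'E'
from h import *
side=viewer.camera("side");top=viewer.camera("top")
im=cv2.resize(top["image"][145:195,285:345,::-1],None,fx=10,fy=10,interpolation=cv2.INTER_CUBIC)
f=lambda x,y,z:tuple(int(v) for v in (proj(top,np.r_[bed(x,y),z/1e3])-[285,145]+.5)*10)
for a,b in(((25,110,21),(105,110,21)),((105,0,21),(105,110,21)),((105,124,21),(105,0,21)),((25,124,21),(119,124,21)),((119,124,21),(119,0,21)),((25,110,21),(25,124,21))):cv2.line(im,f(*a),f(*b),(0,255,0),1)
q=[(105,110,35),(45,110,35),(45,10,35),(105,10,35)]
for k in range(4):cv2.line(im,f(*q[k]),f(*q[k-1]),(0,0,255),1)
cv2.imwrite("pics/f4.png",im)
im=cv2.resize(side["image"][220:275,215:290,::-1],None,fx=10,fy=10,interpolation=cv2.INTER_CUBIC)
cv2.imwrite("pics/f5.png",im)
E
```

```text
(no output)
```

View pics/f4.png

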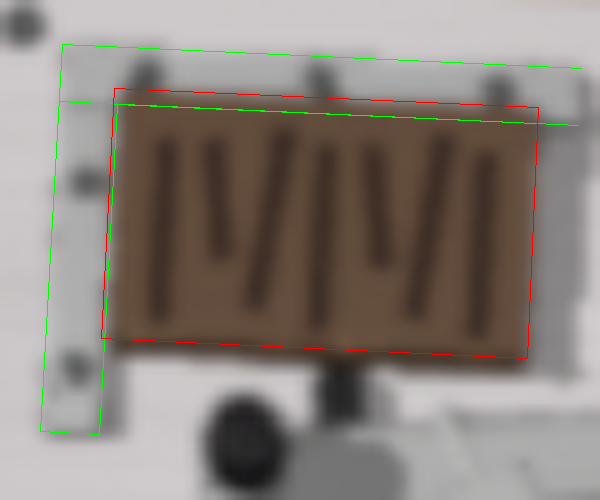

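View pics/f5.png

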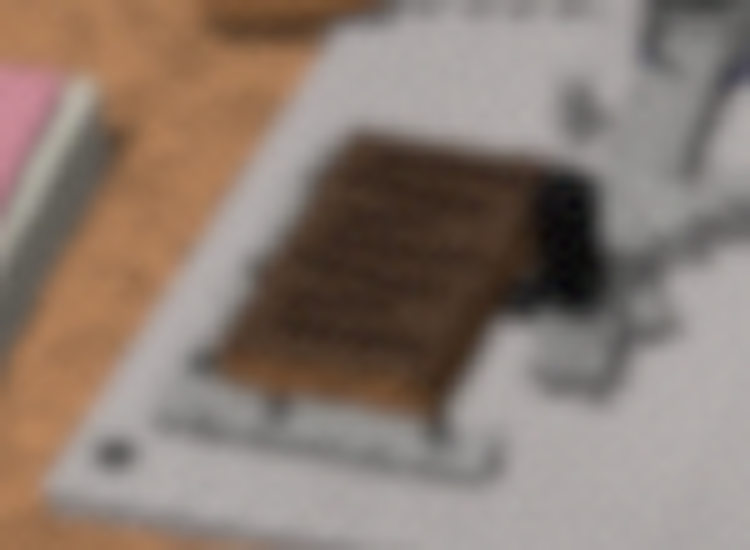

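```bash
python3 - <<'E'
from h import *
top=viewer.camera("top");side=viewer.camera("side")
s=cv2.cvtColor(cv2.cvtColor(top["image"],cv2.COLOR_RGB2BGR),cv2.COLOR_BGR2HSV)[...,1].astype(np.float32)
def cross(v): # first crossing of mid level
    m=(v.min()+v.max())/2;k=np.argmax(v>m);return k-1+(m-v[k-1])/(v[k]-v[k-1])
for u in (300,305,312,320,328,335):
    v=cross(s[147:165,u])+147;print("far",u,v.round(2),tobed(onz(top,u,v,.035)).round(1))
for r in (158,162,166,170,175):
    u=cross(s[r,288:305])+288;print("end",r,u.round(2),tobed(onz(top,u,r,.035)).round(1))
for r in (158,164,170,176):
    u=345-cross(s[r,330:346][::-1]);print("other end",r,tobed(onz(top,u,r,.035)).round(1))
E
```

```text
far 300 153.61 [104.7 100.5]
far 305 154.27 [103.7  88.6]
far 312 154.48 [104.   72.1]
far 320 155.05 [103.5  53.3]
far 328 155.18 [104.1  34.4]
far 335 155.28 [104.6  18. ]
end 158 296.64 [ 93.9 107.8]
end 162 296.22 [ 84.2 108.3]
end 166 296.15 [ 74.7 108. ]
end 170 296.05 [ 65.1 107.7]
end 175 295.66 [ 53.2 108. ]
other end 158 [98.5 10.1]
other end 164 [84.1 10.1]
other end 170 [69.8 10.4]
other end 176 [55.4 10.7]
```

```bash
python3 - <<'E'
from h import *
rep(); print(bot.finish_job())
E
```

```text
t 32.72 bed [-185.7  -90. ] z 0.1476 phi 65.6 Fbed [ 0.  -0.4] -0.3 grip 0.2 q [ 0.45  0.63 -0.35  2.13  0.47  0.46  0.89]
the job is handed in; nothing more can be done
None
```

The block is clamped in the bed, and I handed the job in at 32.7 s of the 72 s allowed, with the robot clear of everything.

**What I did:**
- **Cocking:** I drew the arm back by its handle, loosely held between the fingers. The sear caught at about 0.89 rad. I brought the arm up against the buffer with only about 2 N on it, then eased forward until the pull on the hand fell to 0 N.
- **Placing:** I laid the block flat in the corner and slid it against the far fence (about 9 N) and then the side fence (about 11 N), until it would go no further.
- **Release:** I pushed the trigger post, the arm swung over onto the block, and the robot withdrew.

**Last checks:**
- Pictures show the rubber tip on the near long side of the block and the block flat against both fences. The red look-alikes, the gouge and the other things in view look unmoved.
- Edges measured in the top picture put the block at bed x 104 instead of 105. Its centre came out at y 59 instead of 60, with the end by the side fence at 108 instead of 110. All of this is within the 2 mm calibration, so a gap of about 1 mm at the side fence can't be ruled out from the picture. The push against that fence did stop solidly.

**One disagreement:** the fingertips were about 32 mm higher than the reported tool position and `bot.tips_ahead` imply. My first grasp therefore closed just above the block without taking hold of it. I touched the table to find the true height and used that afterwards. The handle had already been held only by about its top 12 mm, which was enough.

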